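# Put a pile of returned parts back into their stock bins

### The job

The pile on the counter - nut on bearing on gear on soft jaw - has come back from the workshop: take it apart from the top, one part at a time without shifting the rest of the pile, and put each part into the cardboard bin that already holds its own kind. Lay each part flat, same face up, on the bin's bottom in the free space at the front, the soft jaw lying the same way as the jaws already there; set the parts down, do not drop them. Leave the micrometer and the tape roll where they are.

Things in the scene. Friction and masses are not known exactly. Their poses are not given: they have to be found in the camera images.
- nut: steel hexagon nut, 24 mm across flats, 13 mm high, threaded hole; top of the pile, lying on the bearing; origin at the centre of its underside, z up through the hole, two of its flats face +x and -x (the others every 60 degrees)
- bearing: sealed ball bearing, 47 mm outside diameter, 14 mm thick, bright rings with a black seal between; lies flat on the gear, under the nut; origin at the centre of its underside, z its axis, up
- gear: steel spur gear, 64 mm over its 30 teeth, 18 mm thick; lies flat on the soft jaw, under the bearing; origin at the centre of its underside, z its axis, up
- jaw: aluminium soft vice jaw: a plain rectangular bar 110 mm long (its y) by 45 mm wide (its x) by 20 mm thick with two screw holes near its ends; bottom of the pile, lying flat on the counter (the counter top is z = 0); origin at the centre of its underside, z up
- bin_nuts: open cardboard bin, fixed, 220 mm deep (its x), 136 mm wide (its y); origin: centre of its underside, z up. Floor and walls 3 mm thick (inner floor 3 mm above the origin). Front (-x side, near the robot) and sides up to x=-15 are 35 mm high; the sides rise to 65 mm at x=30, as the back. Rear holds, fixed: 7 such nuts. Free floor: x -107 to +31, y -65 to 65 mm. Blank yellow tag behind.
- bin_bearings: open cardboard bin, fixed, 220 mm deep (its x), 136 mm wide (its y); origin: centre of its underside, z up. Floor and walls 3 mm thick (inner floor 3 mm above the origin). Front (-x side, near the robot) and sides up to x=-15 are 35 mm high; the sides rise to 65 mm at x=30, as the back. Rear holds, fixed: 4 such bearings. Free floor: x -107 to +12, y -65 to 65 mm. Blank yellow tag behind.
- bin_gears: open cardboard bin, fixed, 220 mm deep (its x), 136 mm wide (its y); origin: centre of its underside, z up. Floor and walls 3 mm thick (inner floor 3 mm above the origin). Front (-x side, near the robot) and sides up to x=-15 are 35 mm high; the sides rise to 65 mm at x=30, as the back. Rear holds, fixed: 3 such gears. Free floor: x -107 to +33, y -65 to 65 mm. Blank yellow tag behind.
- bin_jaws: open cardboard bin, fixed, 220 mm deep (its x), 136 mm wide (its y); origin: centre of its underside, z up. Floor and walls 3 mm thick (inner floor 3 mm above the origin). Front (-x side, near the robot) and sides up to x=-15 are 35 mm high; the sides rise to 65 mm at x=30, as the back. Rear holds, fixed: two such jaws, length along bin y. Free floor: x -107 to +50, y -65 to 65 mm. Blank yellow tag behind.
- micrometer: bystander: outside micrometer lying on the counter, grey C-frame with a steel thimble, about 140 mm long (its x) by 60 mm, 16 mm high; origin on the counter in the middle of the frame; leave it alone
- tape_roll: bystander: roll of pale masking tape lying flat on the counter, 96 mm across, 25 mm high; origin at the centre of its underside; leave it alone
Mind the look-alikes: they are no part of the job. What is shaped like the gear but blue or green is not meant.

How it is judged (in metres and radians):
On the way, in this order (a step that is already met when the one before it is completed fails the run):
1. the nut lies flat in its own bin, let go, while the rest of the pile (bearing, gear, jaw) still stands where it was (each within 20 mm) (x of nut in the frame of bin_nuts between -0.107 and 0.107 m and y of nut in the frame of bin_nuts between -0.065 and 0.065 m and z of nut in the frame of bin_nuts between -0.003 and 0.007 m and angle between nut's own z axis and vertical below 0.1 rad and linear speed of nut below 0.02 m/s and contact force between the fingers and nut below 0.1 N and distance of each of bearing, gear, jaw from where it was at the start of the episode below 0.02 m), for 0.2 s.
2. the bearing lies flat in its own bin, let go, while the rest of the pile (gear, jaw) still stands where it was (each within 20 mm) (x of bearing in the frame of bin_bearings between -0.107 and 0.107 m and y of bearing in the frame of bin_bearings between -0.065 and 0.065 m and z of bearing in the frame of bin_bearings between -0.003 and 0.007 m and angle between bearing's own z axis and vertical below 0.1 rad and linear speed of bearing below 0.02 m/s and contact force between the fingers and bearing below 0.1 N and distance of each of gear, jaw from where it was at the start of the episode below 0.02 m), for 0.2 s.
3. the gear lies flat in its own bin, let go, while the rest of the pile (jaw) still stands where it was (each within 20 mm) (x of gear in the frame of bin_gears between -0.107 and 0.107 m and y of gear in the frame of bin_gears between -0.065 and 0.065 m and z of gear in the frame of bin_gears between -0.003 and 0.007 m and angle between gear's own z axis and vertical below 0.1 rad and linear speed of gear below 0.02 m/s and contact force between the fingers and gear below 0.1 N and distance of jaw from where it was at the start of the episode below 0.02 m), for 0.2 s.
At the end, for the whole second after the job is handed in: Nut, bearing, gear and soft jaw each lie inside the bin of their own kind, flat (within 0.1 rad, same face up) on the bin's floor (underside within 4 mm of it), the jaw's length within 0.35 rad of the bin's width direction; all let go and at rest (x of nut in the frame of bin_nuts between -0.107 and 0.107 m and y of nut in the frame of bin_nuts between -0.065 and 0.065 m and z of nut in the frame of bin_nuts between -0.003 and 0.007 m and angle between each of nut, bearing, gear, jaw's own z axis and vertical below 0.1 rad and linear speed of each of nut, bearing, gear, jaw below 0.02 m/s and contact force between the fingers and nut below 0.1 N and x of bearing in the frame of bin_bearings between -0.107 and 0.107 m and y of bearing in the frame of bin_bearings between -0.065 and 0.065 m and z of bearing in the frame of bin_bearings between -0.003 and 0.007 m and contact force between the fingers and bearing below 0.1 N and x of gear in the frame of bin_gears between -0.107 and 0.107 m and y of gear in the frame of bin_gears between -0.065 and 0.065 m and z of gear in the frame of bin_gears between -0.003 and 0.007 m and contact force between the fingers and gear below 0.1 N and x of jaw in the frame of bin_jaws between -0.107 and 0.107 m and y of jaw in the frame of bin_jaws between -0.065 and 0.065 m and z of jaw in the frame of bin_jaws between -0.003 and 0.007 m and angle between the y axis of jaw and the y axis of bin_jaws, either way round below 0.35 rad and contact force between the fingers and jaw below 0.1 N); the robot touches nothing.
It fails at once if a part of the pile falls or is thrown (faster than 0.7 m/s while no finger holds it) ((linear speed of nut above 0.7 m/s and contact force between the fingers and nut below 0.1 N) or (linear speed of bearing above 0.7 m/s and contact force between the fingers and bearing below 0.1 N) or (linear speed of gear above 0.7 m/s and contact force between the fingers and gear below 0.1 N) or (linear speed of jaw above 0.7 m/s and contact force between the fingers and jaw below 0.1 N)).
It fails at once if the micrometer is pushed away (more than 15 mm) (distance of micrometer from where it was at the start of the episode above 0.015 m).
It fails at once if the tape roll is pushed away (more than 15 mm) (distance of tape_roll from where it was at the start of the episode above 0.015 m).
It also fails if it takes over 128 s, if anything falls off the work surface, if the arm or the gripper's body presses on something with over 40 N, if the wrist force passes 120 N, or if a joint passes its speed limit or range.

### The arm

A 6-joint arm with a two-finger parallel gripper is mounted at the origin on the work surface. World frame = base frame: x ahead of the robot, y to its left, z up, the work surface at z = 0. Lengths are in m, angles in degrees, forces in N, time in s.
With the tool pointing down it reaches from about 0.35 to 0.725 m from the base axis. Payload 4.3 kg.
Tool frame: the origin (TCP) lies on the centre line of the jaws, within the pads' length; the fingertips stand 14 mm ahead of it and the grasp point (between the pads) lies 5 mm behind it; z points along the fingers, y is the direction in which the jaws open and shut (so a half turn about z gives the same grasp; the last joint's range is limited). The gripper opens to 85 mm and grips with 20 to 120 N. Pads are 22 mm wide; open, the fingers measure 114 mm over their backs; the gripper's body (76 mm by 85 mm) begins 54 mm behind the grasp point. The pads swing forward as they close: fully open they stand 13 mm farther back than shut.
Start: joints at [60.659, 21.618, 4.641, 73.018, 0, 83.68], TCP at [0.225, 0.529, 0.245] pointing down, gripper open.
Joint ranges: [-156.06, 156.06], [-48.1, 94.91], [-58.44, 69.94], [-101.28, 121.22], [-78.64, 73.56], [-180, 180]. Speed limits (degrees/s): [147.25, 147.25, 180, 180, 180, 180].

### API

Orientations are given as a 3x3 rotation matrix whose columns are the frame's x, y, z axes.
In Python, from workcell import state, eyes, r gives the robot as it stands.
- The arm moves only by the shell command python3 -m jog 'ROWS' [FORCE]. ROWS is JSON, a list of rows, each an object of numbers: "tx", "ty", "tz": the shift along the tool's x, y, z in cm; "wx", "wy", "wz": the turn, a rotation vector about the tool's x, y, z in degrees; "grip": the closure in counts, from 0 (fully open) to 255 (shut). A call has 1 to 20 rows; each row shifts and turns the pose as measured when the row begins, along the tool's axes as they then stand; what a row does not reach is not made up. A row lasts 1/10 s, in which the tool goes at most 50 mm and 8.59 degrees, less where a joint would pass 70% of its speed; a pose out of reach is approached as far as the arm can. A call with a gripper value outside its range is refused whole. The fingers move at their own pace and stop on an object; FORCE is the grip in N (left out, the last holds). Time passes only in rows, so rows that do not move let the fingers close. It gives the time, the measured TCP pose, the force and the opening at its end, in the units of the state.
- state(): the state, without advancing time (a new reading comes with each control period).
- eyes.camera(name): name is "scene" or "top" or "wrist"; returns a dict with "color" (480x640x3 uint8, blue, green, red), "vfov" (degrees; the focal length in pixels is half the picture's height over the tangent of half this angle, whatever the lens; pixels are square), "cx", "cy" (the principal point, pixels), "k1" (the pictures are not rectified: a ray, as slopes to the right and down, at radius r is drawn at 1 + k1 r^2 times it, then the intrinsics apply), "position" and "rotation" of the camera in the world; the wrist camera has in their place "T_tool_cam" (4x4, takes a point from camera to tool coordinates, whose origin is the TCP and whose axes are the flange's). Camera axes: x right, y down, z forward; pixel columns grow to the right and rows downward; lengths in m; the calibration is good to about 2 mm. A picture is of the moment at which its call begins: read the wrist's pose just before it. There is no depth.
- r.sign_off(): hands the job in, once; it reports no verdict.
Trained networks look in a picture, given as the dict that the camera call returned (one of the last four; its "shot" number tells which), for a name from the list of things; names that differ only in an ending like _2 or _b are one class to them, and where a whole thing is asked for, a point or a joint stands for the part that bears it (a point fixed in the world has none). Each returns a list of dicts, best first, with "confidence" (0 to 1); they miss things now and then, are a little off and sometimes report something else, mostly with a low value. They report only what shows in the picture. A call takes as long as a camera call. They do not tell look-alikes from the thing itself.
- eyes.silhouettes(query, picture): "region" (480x640 bool, what is visible of it) and "extent" ([centre column, centre row, width, height] in pixels, round what is visible of it).
- eyes.mark_of(query, picture): "location" ([row, column] in pixels: a listed point, or the origin of a listed thing).
The state is a dict: "t": time; "joints": joint angles; "joint_vel": joint speeds; "tau": joint torques, N m; "tcp_pos": TCP position; "tool_rot": TCP orientation; "contact_force": force on the tool from outside, world axes, zero at the start; "torque": the same for the moment, N m; "finger_gap": finger opening in m.
Only numpy, scipy, OpenCV 4.12 (cv2) and the standard library are available. Lean on these libraries where they do the work, as an engineer would, in place of code of your own. Each camera call takes 0.05 s, during which the arm holds its last target. There are 200 camera calls.

## Working session

There is one attempt and no reset: what is moved stays moved. The work goes in short steps, Python scripts to look and compute and a shell command to move; the robot and the scene stay as the last step left them, time stands still between calls to the robot, and variables do not carry over. Pictures are saved under pics/ and viewed, about 12 in all and at most 16, crops included, and the job is handed in when it is done.

```bash
mkdir -p pics
cat > h.py <<'E'
import numpy as np, cv2
from workcell import state, eyes, r
def K(p):
    f=240/np.tan(np.radians(p["vfov"])/2); return f
def ray(p,u,v):
    f=K(p); d=np.array([(u-p["cx"])/f,(v-p["cy"])/f]); s=d.copy()
    for _ in range(20): s=d/(1+p["k1"]*(s@s))
    return np.array([s[0],s[1],1.])
def pose(p,s=None):
    if "position" in p: return np.array(p["position"]),np.array(p["rotation"])
    T=np.array(p["T_tool_cam"]); R=np.array(s["tool_rot"]); return R@T[:3,3]+np.array(s["tcp_pos"]),R@T[:3,:3]
def at(p,u,v,z,s=None):
    o,R=pose(p,s); d=R@ray(p,u,v); return o+d*(z-o[2])/d[2]
def proj(p,X,s=None):
    o,R=pose(p,s); c=R.T@(np.array(X)-o); q=c[:2]/c[2]; q=q*(1+p["k1"]*(q@q)); return q*K(p)+[p["cx"],p["cy"]]
E
python3 - <<'E'
from h import *
np.set_printoptions(precision=4,suppress=True)
s=state();print(s["tcp_pos"],np.array(s["tool_rot"]).tolist())
for n in ["top","scene"]:
    p=eyes.camera(n);cv2.imwrite(f"pics/{n}.png",p["color"]);print(n,p["position"],p["vfov"],p["k1"])
    if 1:
        for q,z in [("nut",.065),("bearing",.052),("gear",.038),("jaw",.02),("bin_nuts",0),("bin_bearings",0),("bin_gears",0),("bin_jaws",0),("micrometer",0),("tape_roll",0)]:
            for m in eyes.mark_of(q,p)[:3]:
                l=m["location"];print(q,round(m["confidence"],2),np.round(l),at(p,l[1],l[0],0 if z==0 else z-(.013 if q=="nut" else .014 if q=="bearing" else .018 if q=="gear" else .02))[:2])
E
```

```text
[0.2245 0.5287 0.2443] [[-0.9203435324297984, 0.39110962338670485, -0.0010221589652418372], [0.39111088801670135, 0.9203417975913648, -0.0018024652791291996], [0.00023577410300697002, -0.002058664762665745, -0.9999978531526791]]
top [ 0.3865 -0.0136  1.1282] 52.33862963143464 -0.002012461497718474
nut 0.4 [267. 336.] [ 0.4648 -0.0139]
bearing 0.55 [269. 340.] [ 0.4617 -0.0211]
gear 0.75 [308. 378.] [ 0.3758 -0.1088]
gear 0.47 [273. 337.] [ 0.4549 -0.0163]
jaw 0.68 [270. 339.] [ 0.4624 -0.0209]
bin_nuts 0.96 [173. 286.] [0.6919 0.1063]
bin_bearings 0.73 [170. 212.] [0.6984 0.2841]
bin_bearings 0.6 [172. 288.] [0.6949 0.1031]
bin_gears 0.57 [184. 370.] [ 0.6662 -0.0926]
bin_gears 0.41 [268. 338.] [ 0.4677 -0.0174]
bin_jaws 0.95 [172. 453.] [ 0.6947 -0.2872]
micrometer 0.93 [317. 173.] [0.3515 0.3617]
micrometer 0.38 [185. 367.] [ 0.663  -0.0855]
tape_roll 0.84 [318. 494.] [ 0.3565 -0.3711]
tape_roll 0.65 [169. 210.] [0.7011 0.2878]
scene [ 1.0502 -0.6942  0.7802] 44.587242861008036 -0.08036639908744542
nut 0.71 [237. 267.] [ 0.4647 -0.0184]
gear 0.91 [234. 230.] [ 0.371  -0.0271]
gear 0.84 [262. 203.] [ 0.3859 -0.1217]
gear 0.65 [247. 265.] [ 0.4562 -0.0165]
jaw 0.67 [256. 265.] [ 0.459  -0.0195]
bin_nuts 0.84 [272. 396.] [0.6971 0.0917]
bin_bearings 0.63 [226. 439.] [0.7017 0.2755]
bin_gears 0.92 [324. 330.] [ 0.6686 -0.096 ]
bin_gears 0.23 [241. 263.] [0.4236 0.015 ]
bin_jaws 0.7 [401. 275.] [ 0.69   -0.2813]
micrometer 0.76 [155. 332.] [0.3508 0.3821]
tape_roll 0.68 [337.  92.] [ 0.3473 -0.3683]
```

View pics/top.png

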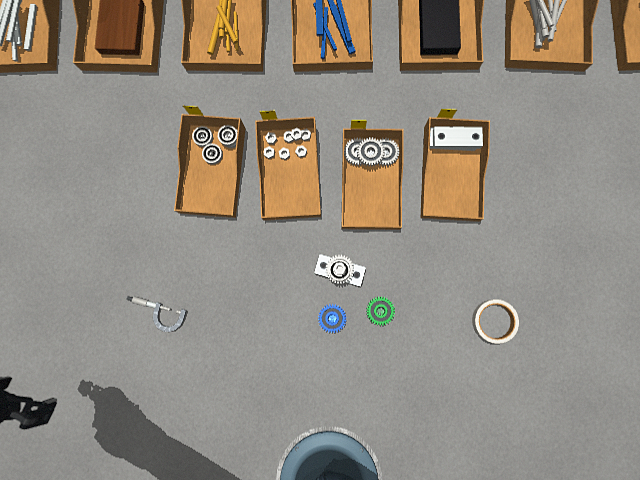

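View pics/scene.png

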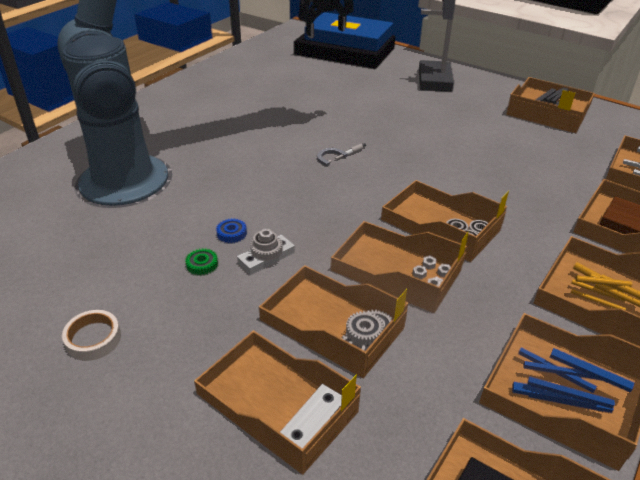

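The pile with the steel gear is at (340,269) in the top picture. The blue gear (333,319) and green gear (381,311) are the look-alikes, so they stay. From left to right the bins are bearings (212,165), nuts (288,168), gears (371,178) and jaws (455,168). Next I fit the bin poses and work out the hover over the pile.

```bash
cat >> h.py <<'E'
def toolmove(s,X,yaw=None):
    """cm shift in tool axes to world X, and wz turn to bring tool x to yaw (deg)"""
    R=np.array(s["tool_rot"]); d=R.T@(np.array(X)-s["tcp_pos"])*100
    y=np.degrees(np.arctan2(R[1,0],R[0,0])); return d.round(2), None if yaw is None else round(-((yaw-y+180)%360-180),1), round(y,1)
E
cat > bins.py <<'E'
from h import *
from scipy.optimize import minimize
np.set_printoptions(precision=4,suppress=True)
p=eyes.camera("top");p2=eyes.camera("scene")
B=[(x,y,z) for y in(-.068,.068) for x,z in[(-.11,0),(.11,0),(-.11,.035),(-.015,.035),(.03,.065),(.11,.065)]]
def mask(q,a):
    c,s_=np.cos(a[2]),np.sin(a[2]); P=[proj(q,[a[0]+c*x-s_*y,a[1]+s_*x+c*y,z]) for x,y,z in B]
    m=np.zeros((480*4,640*4),np.uint8);cv2.fillConvexPoly(m,cv2.convexHull((np.array(P)*4+1.5).round().astype(np.int32)),1);return m
for n,x,y in[("bin_nuts",.693,.103),("bin_bearings",.699,.282),("bin_gears",.667,-.093),("bin_jaws",.694,-.286)]:
  for q in(p,p2):
    best=None
    for t in eyes.silhouettes(n,q):
        u=proj(q,[x,y,.02])
        if abs(t["extent"][0]-u[0])<25 and abs(t["extent"][1]-u[1])<30: best=t;break
    if best is None: print(n,"none");continue
    R=cv2.morphologyEx(best["region"].astype(np.uint8),cv2.MORPH_OPEN,np.ones((9,9)))
    R=cv2.resize(R,None,fx=4,fy=4,interpolation=0)
    f=lambda a:-np.sum(mask(q,a/[100,100,10])&R)/np.sum(mask(q,a/[100,100,10])|R)
    o=minimize(f,np.array([x*100,y*100,0]),method="Nelder-Mead",options=dict(initial_simplex=np.array([[x*100,y*100,0],[x*100+1,y*100,.3],[x*100,y*100+1,-.3],[x*100-1,y*100-1,.8]])))
    print(n,o.x[:2]/100,np.degrees(o.x[2]/10).round(1),round(-o.fun,3))
w=eyes.camera("wrist");print(w["T_tool_cam"],w["vfov"])
print(toolmove(state(),[.41,-.02,.28],180))
E
python3 bins.py
```

```text
bin_nuts [0.8597 0.308 ] -64.6 -0.0
bin_nuts [0.8626 0.3271] -72.2 -0.0
bin_bearings [0.574 0.037] 68.8 -0.0
bin_bearings [0.5712 0.0242] 94.7 -0.0
bin_gears [ 0.542 -0.338] 68.8 -0.0
bin_gears [ 0.4537 -0.338 ] 73.4 -0.0
bin_jaws [ 0.614  -0.5427] 88.9 -0.0
bin_jaws [ 0.569 -0.531] 68.8 -0.0
[[ 0.0006 -0.965  -0.2623  0.0659]
 [ 1.      0.0007 -0.     -0.0021]
 [ 0.0002 -0.2623  0.965  -0.1281]
 [ 0.      0.      0.      1.    ]] 61.494778744075546
(array([-38.52, -43.31,  -3.47]), np.float64(-23.0), np.float64(157.0))bins.py:18: RuntimeWarning: overflow encountered in scalar negative
  f=lambda a:-np.sum(mask(q,a/[100,100,10])&R)/np.sum(mask(q,a/[100,100,10])|R)
```

```bash
sed -i 's/-np.sum(mask(q,a\/\[100,100,10\])&R)/-float(np.sum(mask(q,a\/[100,100,10])\&R))/' bins.py; python3 bins.py
python3 -m jog '[{"tx":-2.6,"ty":-3,"tz":-0.3},{"tx":-2.6,"ty":-3,"tz":-0.3},{"tx":-2.6,"ty":-3,"tz":-0.3},{"tx":-2.6,"ty":-3,"tz":-0.3},{"tx":-2.6,"ty":-3,"tz":-0.3},{"tx":-2.6,"ty":-3,"tz":-0.3},{"tx":-2.6,"ty":-3,"tz":-0.3},{"tx":-2.6,"ty":-3,"tz":-0.3},{"tx":-2.6,"ty":-3,"tz":-0.3},{"tx":-2.6,"ty":-3,"tz":-0.3},{"tx":-2.6,"ty":-3,"tz":-0.3},{"tx":-2.6,"ty":-3,"tz":-0.3},{"tx":-2.6,"ty":-3},{"tx":-2.6,"ty":-3},{"wz":-8},{"wz":-8},{"wz":-7},{}]'
```

```text
bin_nuts none
bin_nuts [0.695  0.0968] 3.4 0.937
bin_bearings [0.698 0.283] -4.1 0.955
bin_bearings [0.7017 0.2856] -0.4 0.851
bin_gears [ 0.6679 -0.0931] -0.3 0.961
bin_gears [ 0.67   -0.0954] 0.3 0.959
bin_jaws [ 0.6915 -0.2823] -3.2 0.958
bin_jaws [ 0.693  -0.2841] -2.8 0.96
[[ 0.0006 -0.965  -0.2623  0.0659]
 [ 1.      0.0007 -0.     -0.0021]
 [ 0.0002 -0.2623  0.965  -0.1281]
 [ 0.      0.      0.      1.    ]] 61.494778744075546
(array([-38.52, -43.31,  -3.47]), np.float64(-23.0), np.float64(157.0))invalid input
```

```bash
python3 -m jog '[{"tx":-2.6,"ty":-3,"tz":-0.3},{"tx":-2.6,"ty":-3,"tz":-0.3},{"tx":-2.6,"ty":-3,"tz":-0.3},{"tx":-2.6,"ty":-3,"tz":-0.3},{"tx":-2.6,"ty":-3,"tz":-0.3},{"tx":-2.6,"ty":-3,"tz":-0.3},{"tx":-2.6,"ty":-3,"tz":-0.3},{"tx":-2.6,"ty":-3,"tz":-0.3},{"tx":-2.6,"ty":-3,"tz":-0.3},{"tx":-2.6,"ty":-3,"tz":-0.3},{"tx":-2.6,"ty":-3,"tz":-0.3},{"tx":-2.6,"ty":-3,"tz":-0.3},{"tx":-2.6,"ty":-3},{"tx":-2.6,"ty":-3},{"wz":-8},{"wz":-8},{"wz":-7},{"tx":0}]'
```

```text
invalid input
```

```bash
cat > look.py <<'E'
import sys
from h import *
np.set_printoptions(precision=4,suppress=True)
s=state();p=eyes.camera("wrist");cv2.imwrite(f"pics/{sys.argv[1]}.png",p["color"]);print(s["tcp_pos"],s["t"],s["finger_gap"])
for a in sys.argv[2:]:
    q,z=a.split(":");z=float(z)
    for t in eyes.silhouettes(q,p)[:3]:
        e=t["extent"];m=t["region"].astype(np.uint8);cs,_=cv2.findContours(m,0,1);c=max(cs,key=cv2.contourArea)[:,0]
        W=np.array([at(p,u,v,z,s)[:2] for u,v in c],np.float32)
        (o,wh,an)=cv2.minAreaRect(W); cc=cv2.minEnclosingCircle(W)
        print(q,round(t["confidence"],2),np.round(e),"rect",np.array(o),np.array(wh),round(an,1),"circ",np.array(cc[0]),round(cc[1]*2,4))
    for m in eyes.mark_of(q,p)[:2]: l=m["location"];print("  mark",round(m["confidence"],2),np.round(l),at(p,l[1],l[0],z,s)[:2])
E
python3 look.py w1 nut:.065 bearing:.052 gear:.038 jaw:.02
```

```text
[0.2249 0.5292 0.2453] 2.2 0.0853284432520232
```

```bash
python3 -m jog '[{"tx":-2.6,"ty":-3,"tz":-0.3,"wx":0,"wy":0,"wz":0,"grip":0}]'; python3 -m jog '[{"tx":-2.6,"ty":-3,"tz":-0.3,"grip":0}]'
```

```text
t: 2.75
tcp_pos: [0.2366, 0.4938, 0.2474]
tool_rot: [[-0.922, 0.388, -0.0], [0.388, 0.922, 0.001], [0.001, 0.001, -1.0]]
contact_force: [1.0, 0.1, 0.5]
finger_gap: 0.0853invalid input
```

```bash
python3 -m jog '[{"tx":-2.9,"ty":-3,"tz":-0.3,"wx":0,"wy":0,"wz":0,"grip":0},{"tx":-2.9,"ty":-3,"tz":-0.3,"wx":0,"wy":0,"wz":0,"grip":0},{"tx":-2.9,"ty":-3,"tz":-0.3,"wx":0,"wy":0,"wz":0,"grip":0},{"tx":-2.9,"ty":-3,"tz":-0.3,"wx":0,"wy":0,"wz":0,"grip":0},{"tx":-2.9,"ty":-3,"tz":-0.3,"wx":0,"wy":0,"wz":0,"grip":0},{"tx":-2.9,"ty":-3,"tz":-0.3,"wx":0,"wy":0,"wz":0,"grip":0},{"tx":-2.9,"ty":-3,"tz":-0.3,"wx":0,"wy":0,"wz":0,"grip":0},{"tx":-2.9,"ty":-3,"tz":-0.3,"wx":0,"wy":0,"wz":0,"grip":0},{"tx":-2.9,"ty":-3,"tz":-0.3,"wx":0,"wy":0,"wz":0,"grip":0},{"tx":-2.9,"ty":-3,"tz":-0.3,"wx":0,"wy":0,"wz":0,"grip":0},{"tx":-2.9,"ty":-3,"tz":0,"wx":0,"wy":0,"wz":0,"grip":0},{"tx":-2.9,"ty":-3,"tz":0,"wx":0,"wy":0,"wz":0,"grip":0},{"tx":-2.9,"ty":-3,"tz":0,"wx":0,"wy":0,"wz":0,"grip":0},{"tx":0,"ty":0,"tz":0,"wx":0,"wy":0,"wz":-8,"grip":0},{"tx":0,"ty":0,"tz":0,"wx":0,"wy":0,"wz":-8,"grip":0},{"tx":0,"ty":0,"tz":0,"wx":0,"wy":0,"wz":-7,"grip":0},{"tx":0,"ty":0,"tz":0,"wx":0,"wy":0,"wz":0,"grip":0}]'
python3 look.py w1 nut:.065 bearing:.052 gear:.038 jaw:.02
```

```text
t: 4.45
tcp_pos: [0.4423, -0.0366, 0.2806]
tool_rot: [[-1.0, -0.014, 0.012], [-0.014, 1.0, 0.001], [-0.012, 0.001, -1.0]]
contact_force: [-0.7, -0.9, 0.2]
finger_gap: 0.0857
[ 0.4423 -0.0366  0.2806] 4.45 0.0857148904625951
nut 0.71 [342. 220.  27.  33.] rect [ 0.4603 -0.0226] [0.0262 0.0263] 0.8 circ [ 0.4605 -0.0221] 0.0283
nut 0.36 [15. 93. 24. 85.] rect [ 0.3609 -0.2882] [0.0185 0.0658] 78.2 circ [ 0.3592 -0.2965] 0.0661
  mark 0.86 [220. 339.] [ 0.46   -0.0242]
bearing 0.72 [342. 217.  54.  54.] rect [ 0.4581 -0.0229] [0.049  0.0466] 46.1 circ [ 0.4575 -0.0229] 0.0499
  mark 0.75 [217. 341.] [ 0.4598 -0.0219]
gear 0.79 [339. 212.  66.  66.] rect [ 0.4594 -0.0233] [0.0616 0.0624] 0.8 circ [ 0.4604 -0.0228] 0.0652
gear 0.72 [360.  96.  70.  73.] rect [ 0.354  -0.0087] [0.0581 0.0592] 0.8 circ [ 0.3537 -0.0087] 0.0602
gear 0.56 [240. 109.  76.  72.] rect [ 0.3708 -0.1114] [0.0609 0.0598] 70.1 circ [ 0.3702 -0.1112] 0.0625
  mark 0.71 [ 96. 356.] [ 0.3553 -0.0117]
  mark 0.62 [113. 240.] [ 0.3713 -0.1126]
jaw 0.95 [338. 210. 117.  72.] rect [ 0.4494 -0.059 ] [0.0362 0.0472] 71.8 circ [ 0.4495 -0.0584] 0.0566
```

View pics/w1.png

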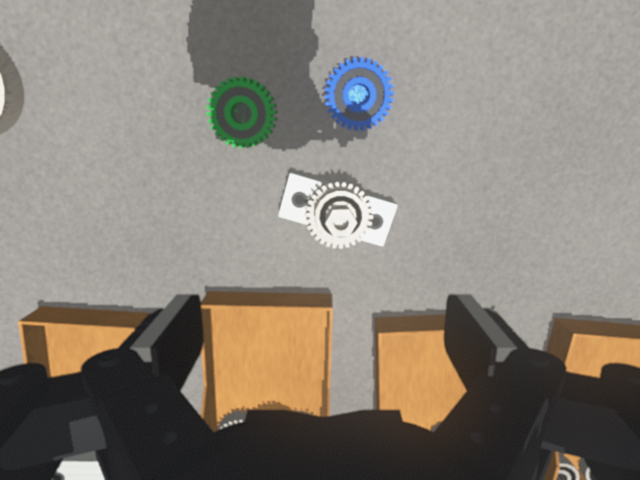

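Run:
```python
from h import *
s=state();p=eyes.camera("wrist")
def ortho(c,z,half,n,s):
    g=np.linspace(-half,half,n)
    # column right=+y, row down=+x
    X=np.array([[proj(p,[c[0]+a,c[1]+b,z],s) for b in g] for a in g],np.float32)
    return cv2.remap(p["color"],X[...,0],X[...,1],cv2.INTER_CUBIC)
a=ortho((.46,-.0225),.065,.03,100,s);b=ortho((.46,-.0225),.02,.07,200,s)
cv2.imwrite("pics/o1.png",np.hstack([cv2.resize(a,(390,390),interpolation=2),cv2.resize(b,(390,390))]))
g=cv2.cvtColor(b,6);m=(g>205).astype(np.uint8);cs,_=cv2.findContours(m,0,2)
c=np.vstack([c for c in cs if cv2.contourArea(c)>60]);o,wh,an=cv2.minAreaRect(c)
print("jaw rect center",.46-.07+o[1]*.14/199,-.0225-.07+o[0]*.14/199,np.array(wh)*.14/199,an)
```

```text
jaw rect center 0.46768343058063755 -0.026131967515801657 [0.11008634 0.06334381] 15.780752182006836
```

View pics/o1.png

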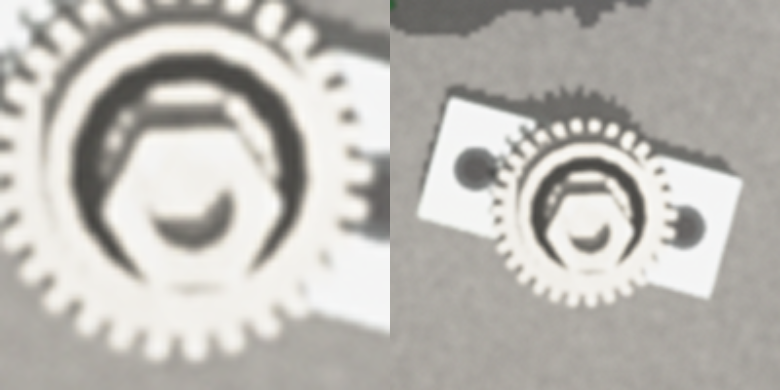

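The nut's flats face ±x, so I'll grip it on the flats at 60°, with tool yaw 150. The pile axis is at about (0.461, -0.023) and the jaw yaw is about -16°.

```bash
python3 -m jog '[{"tx":-1.9,"ty":1.3,"tz":0,"wx":0,"wy":0,"wz":0,"grip":0},{"tx":0,"ty":0,"tz":2,"wx":0,"wy":0,"wz":8,"grip":60},{"tx":0,"ty":0,"tz":3,"wx":0,"wy":0,"wz":8,"grip":60},{"tx":0,"ty":0,"tz":3,"wx":0,"wy":0,"wz":8,"grip":60},{"tx":0,"ty":0,"tz":3,"wx":0,"wy":0,"wz":7,"grip":60},{"tx":0,"ty":0,"tz":3,"wx":0,"wy":0,"wz":0,"grip":60},{"tx":0,"ty":0,"tz":0,"wx":0,"wy":0,"wz":0,"grip":60}]' 40
python3 - <<'E'
from h import *
print(toolmove(state(),[.461,-.023,.069],150))
E
```

```text
t: 5.65
tcp_pos: [0.466, -0.0223, 0.1383]
tool_rot: [[-0.852, 0.523, 0.018], [0.523, 0.852, -0.0], [-0.016, 0.009, -1.0]]
contact_force: [-0.8, -0.4, -0.6]
finger_gap: 0.0657
(array([ 0.5 , -0.39,  6.92]), np.float64(-1.6), np.float64(148.4))
```

```bash
cat >> h.py <<'E'
def plan(X,yaw):
    s=state();R=np.array(s["tool_rot"]);y=np.radians(yaw);c,n=np.cos(y),np.sin(y)
    D=np.array([[c,n,0],[n,-c,0],[0,0,-1]]);from_=cv2.Rodrigues(R.T@D)[0].ravel()*180/np.pi
    print("world d",(np.array(X)-s["tcp_pos"]).round(4)*100,"first turn",from_.round(1),"then shift",(D.T@(np.array(X)-s["tcp_pos"])*100).round(2),"t",s["t"],"gap",round(s["finger_gap"],4),"F",np.round(s["contact_force"],1))
E
python3 -m jog '[{"tx":0.5,"ty":-0.4,"tz":0,"wx":0.5,"wy":0.9,"wz":-1.6,"grip":60},{"tx":0,"ty":0,"tz":0,"wx":0,"wy":0,"wz":0,"grip":60}]'; python3 -c "
from h import *
plan([.461,-.023,.069],150)"
```

```text
t: 5.85
tcp_pos: [0.4594, -0.0229, 0.1392]
tool_rot: [[-0.867, 0.498, -0.001], [0.498, 0.867, 0.001], [0.001, 0.0, -1.0]]
contact_force: [0.7, 0.5, 0.0]
finger_gap: 0.0658
world d [ 0.16 -0.01 -7.02] first turn [ 0.  -0.1  0.1] then shift [-0.14  0.07  7.02] t 5.85 gap 0.0658 F [0.7 0.5 0. ]
```

```bash
python3 -m jog '[{"tx":-0.1,"ty":0.1,"tz":2.5,"wx":0,"wy":0,"wz":0,"grip":60},{"tx":0,"ty":0,"tz":2.5,"wx":0,"wy":0,"wz":0,"grip":60},{"tx":0,"ty":0,"tz":1.5,"wx":0,"wy":0,"wz":0,"grip":60},{"tx":0,"ty":0,"tz":0,"wx":0,"wy":0,"wz":0,"grip":60}]' 
python3 look.py w2; python3 -c "
from h import *
plan([.461,-.023,.069],150)"
```

```text
t: 6.25
tcp_pos: [0.4683, -0.0236, 0.0795]
tool_rot: [[-0.866, 0.5, 0.014], [0.5, 0.866, -0.002], [-0.013, 0.005, -1.0]]
contact_force: [-0.4, 1.0, 0.6]
finger_gap: 0.0651
[ 0.4683 -0.0236  0.0795] 6.25 0.06513380666271426
world d [-0.8   0.08 -1.15] first turn [ 0.3  0.8 -0. ] then shift [ 0.73 -0.33  1.15] t 6.3 gap 0.0655 F [-0.2  0.2 -0.1]
```

View pics/w2.png

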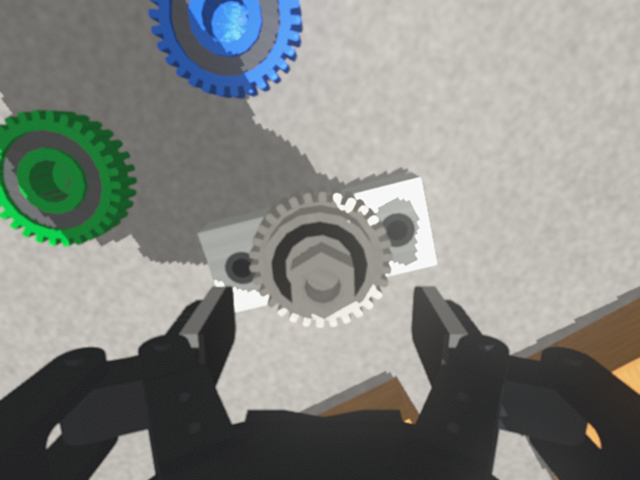

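```bash
python3 -m jog '[{"tx":0.7,"ty":-0.3,"tz":0.5,"wx":0.3,"wy":0.8,"wz":0,"grip":60},{"tx":0,"ty":0,"tz":0.3,"wx":0,"wy":0,"wz":0,"grip":60},{"tx":0,"ty":0,"tz":0,"wx":0,"wy":0,"wz":0,"grip":60}]' 
python3 look.py w3 nut:.065 bearing:.052; python3 -c "
from h import *
plan([.461,-.023,.069],150)"
```

```text
t: 6.6
tcp_pos: [0.464, -0.0233, 0.0755]
tool_rot: [[-0.866, 0.5, 0.006], [0.5, 0.866, -0.0], [-0.005, 0.002, -1.0]]
contact_force: [-0.4, 1.2, -0.2]
finger_gap: 0.0652
[ 0.464  -0.0233  0.0755] 6.6 0.06520036769221962
nut 0.57 [328. 294.  61.  78.] rect [ 0.4601 -0.0216] [0.0238 0.031 ] 63.1 circ [ 0.46   -0.0219] 0.0312
  mark 0.6 [285. 327.] [ 0.4566 -0.0199]
bearing 0.91 [327. 275. 119. 116.] rect [ 0.4572 -0.0216] [0.0462 0.0486] 66.7 circ [ 0.4577 -0.0215] 0.0498
  mark 0.75 [268. 322.] [ 0.4543 -0.0205]
world d [-0.27  0.03 -0.62] first turn [ 0.1  0.3 -0. ] then shift [ 0.25 -0.12  0.62] t 6.85 gap 0.0652 F [ 0.2 -0.7 -0.5]
```

```bash
python3 -m jog '[{"tx":0.2,"ty":-0.2,"tz":0.5,"wx":0,"wy":0.3,"wz":0,"grip":60},{"tx":0.1,"ty":0,"tz":0.3,"wx":0,"wy":0,"wz":0,"grip":60},{"tx":0,"ty":0,"tz":0,"wx":0,"wy":0,"wz":0,"grip":60}]' 
python3 -c "
from h import *
plan([.461,-.0225,.069],150)"
python3 -m jog '[{"tx":0,"ty":0,"tz":0,"wx":0,"wy":0,"wz":0,"grip":255},{"tx":0,"ty":0,"tz":0,"wx":0,"wy":0,"wz":0,"grip":255},{"tx":0,"ty":0,"tz":0,"wx":0,"wy":0,"wz":0,"grip":255},{"tx":0,"ty":0,"tz":0,"wx":0,"wy":0,"wz":0,"grip":255},{"tx":0,"ty":0,"tz":0,"wx":0,"wy":0,"wz":0,"grip":255}]' 40
```

```text
t: 7.15
tcp_pos: [0.4599, -0.0235, 0.0666]
tool_rot: [[-0.866, 0.5, 0.0], [0.5, 0.866, 0.002], [0.001, 0.002, -1.0]]
contact_force: [-0.6, -1.1, 0.7]
finger_gap: 0.0656
world d [0.11 0.1  0.24] first turn [ 0.1 -0.1 -0. ] then shift [-0.04  0.15 -0.24] t 7.15 gap 0.0656 F [-0.6 -1.1  0.7]
t: 7.65
tcp_pos: [0.4598, -0.0235, 0.0666]
tool_rot: [[-0.866, 0.5, 0.0], [0.5, 0.866, 0.003], [0.001, 0.002, -1.0]]
contact_force: [1.2, 0.1, 0.1]
finger_gap: 0.0225
```

```bash
python3 -m jog '[{"tx":0,"ty":0,"tz":-0.5,"wx":0,"wy":0,"wz":0,"grip":255},{"tx":0,"ty":0,"tz":-1,"wx":0,"wy":0,"wz":0,"grip":255},{"tx":0,"ty":0,"tz":-2,"wx":0,"wy":0,"wz":0,"grip":255},{"tx":0,"ty":0,"tz":-2.5,"wx":0,"wy":0,"wz":0,"grip":255},{"tx":0,"ty":0,"tz":-2.5,"wx":0,"wy":0,"wz":0,"grip":255},{"tx":0,"ty":0,"tz":-2.5,"wx":0,"wy":0,"wz":0,"grip":255},{"tx":0,"ty":0,"tz":0,"wx":0,"wy":0,"wz":0,"grip":255}]' 
python3 look.py w4 bearing:.052 gear:.038;  python3 -c "
from h import *
plan([.645,.099,.12],150)"
```

```text
t: 8.35
tcp_pos: [0.459, -0.0236, 0.184]
tool_rot: [[-0.866, 0.5, -0.001], [0.5, 0.866, 0.003], [0.002, 0.002, -1.0]]
contact_force: [0.6, -0.3, -0.9]
finger_gap: 0.0233
[ 0.459  -0.0236  0.184 ] 8.35 0.02326717379298288
bearing 0.86 [329. 225.  70.  73.] rect [ 0.4583 -0.0219] [0.0459 0.0478] 58.9 circ [ 0.4584 -0.0218] 0.0483
  mark 0.61 [224. 328.] [ 0.4587 -0.0221]
gear 0.98 [328. 220.  89.  92.] rect [ 0.4615 -0.0229] [0.0632 0.0639] 32.8 circ [ 0.4611 -0.0227] 0.0657
gear 0.93 [270.  72.  91.  99.] rect [ 0.3562 -0.0056] [0.0589 0.0577] 60.1 circ [ 0.3569 -0.0061] 0.0599
gear 0.77 [156. 171.  98.  89.] rect [ 0.3727 -0.1051] [0.0582 0.0633] 0.2 circ [ 0.3738 -0.1053] 0.0642
  mark 0.74 [168. 163.] [ 0.3724 -0.0998]
world d [18.95 12.19 -5.89] first turn [-0.1 -0.6 -0. ] then shift [-10.31  20.04   5.89] t 8.6 gap 0.0228 F [0.2 0.4 0. ]
```

View pics/w4.png

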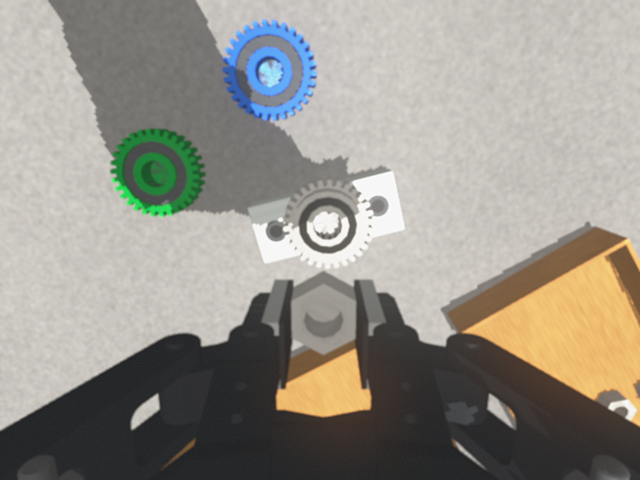

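The nut is held on its flats at (323,310). The bearing is still on the gear at (328,225). Now to the nut bin.

```bash
python3 -m jog '[{"tx":-1.7,"ty":3.4,"tz":0,"wx":0,"wy":0,"wz":0,"grip":255},{"tx":-1.7,"ty":3.4,"tz":0,"wx":0,"wy":0,"wz":0,"grip":255},{"tx":-1.7,"ty":3.4,"tz":0,"wx":0,"wy":0,"wz":0,"grip":255},{"tx":-1.7,"ty":3.4,"tz":0,"wx":0,"wy":0,"wz":0,"grip":255},{"tx":-1.7,"ty":3.4,"tz":0,"wx":0,"wy":0,"wz":0,"grip":255},{"tx":-1.7,"ty":3.4,"tz":0,"wx":0,"wy":0,"wz":0,"grip":255},{"tx":0,"ty":0,"tz":2,"wx":0,"wy":0,"wz":0,"grip":255},{"tx":0,"ty":0,"tz":3,"wx":0,"wy":0,"wz":0,"grip":255},{"tx":0,"ty":0,"tz":2,"wx":0,"wy":0,"wz":0,"grip":255},{"tx":0,"ty":0,"tz":0,"wx":0,"wy":0,"wz":0,"grip":255}]' 
python3 look.py w5;  python3 -c "
from h import *
plan([.645,.097,.0185],150)"
```

```text
t: 9.6
tcp_pos: [0.643, 0.1086, 0.0872]
tool_rot: [[-0.865, 0.501, -0.034], [0.502, 0.865, 0.004], [0.031, -0.014, -0.999]]
contact_force: [-0.4, -0.2, 0.9]
finger_gap: 0.0226
[0.643  0.1086 0.0872] 9.6 0.022628738388380556
world d [ 0.16 -1.16 -7.  ] first turn [-0.7 -1.7 -0.1] then shift [-0.72 -0.93  7.  ] t 9.65 gap 0.0226 F [-0.8 -0.6  0. ]
```

View pics/w5.png

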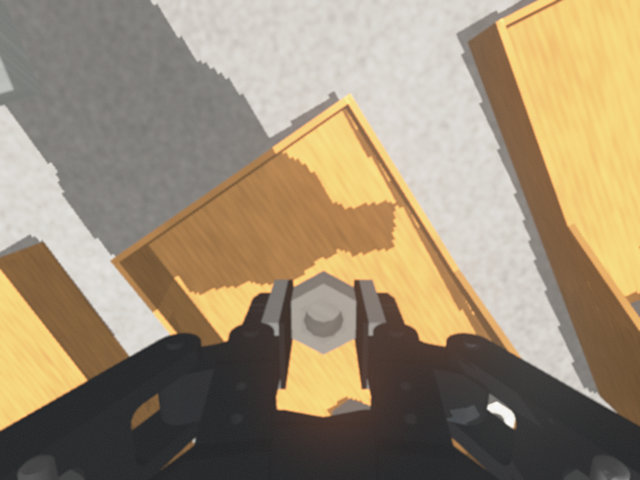

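The nut is over the front half of its bin, whose front rim runs from (115,262) to (348,98). Lowering with small corrections.

```bash
python3 -m jog '[{"tx":-0.7,"ty":-0.9,"tz":0,"wx":-0.7,"wy":-1.7,"wz":0,"grip":255},{"tx":0,"ty":0,"tz":1.5,"wx":0,"wy":0,"wz":0,"grip":255},{"tx":0,"ty":0,"tz":1.5,"wx":0,"wy":0,"wz":0,"grip":255},{"tx":0,"ty":0,"tz":1.5,"wx":0,"wy":0,"wz":0,"grip":255},{"tx":0,"ty":0,"tz":0,"wx":0,"wy":0,"wz":0,"grip":255}]' 
python3 -c "
from h import *
plan([.645,.097,.0185],150)"
```

```text
t: 10.15
tcp_pos: [0.647, 0.0963, 0.0469]
tool_rot: [[-0.865, 0.502, 0.004], [0.502, 0.865, -0.0], [-0.004, 0.002, -1.0]]
contact_force: [-0.6, -0.1, -0.3]
finger_gap: 0.0226
world d [-0.2   0.07 -2.84] first turn [ 0.1  0.2 -0.2] then shift [ 0.2  -0.04  2.84] t 10.15 gap 0.0226 F [-0.6 -0.1 -0.3]
```

```bash
python3 -m jog '[{"tx":0.2,"ty":0,"tz":1,"wx":0,"wy":0.2,"wz":0,"grip":255},{"tx":0,"ty":0,"tz":1,"wx":0,"wy":0,"wz":0,"grip":255},{"tx":0,"ty":0,"tz":0,"wx":0,"wy":0,"wz":0,"grip":255},{"tx":0,"ty":0,"tz":0.4,"wx":0,"wy":0,"wz":0,"grip":255},{"tx":0,"ty":0,"tz":0,"wx":0,"wy":0,"wz":0,"grip":255}]' 
python3 -c "
from h import *
plan([.645,.097,.0185],150)"
```

```text
t: 10.65
tcp_pos: [0.6474, 0.0974, 0.0249]
tool_rot: [[-0.865, 0.503, 0.006], [0.503, 0.865, 0.002], [-0.004, 0.004, -1.0]]
contact_force: [-0.6, -0.3, -1.5]
finger_gap: 0.0223
world d [-0.24 -0.04 -0.64] first turn [ 0.3  0.2 -0.2] then shift [ 0.19 -0.16  0.64] t 10.65 gap 0.0223 F [-0.6 -0.3 -1.5]
```

```bash
python3 -m jog '[{"tx":0,"ty":0,"tz":0.4,"wx":0.2,"wy":0.2,"wz":0,"grip":255},{"tx":0,"ty":0,"tz":0.2,"wx":0,"wy":0,"wz":0,"grip":255},{"tx":0,"ty":0,"tz":0,"wx":0,"wy":0,"wz":0,"grip":255}]' 
python3 -c "
from h import *
plan([.645,.097,.0185],150)"
```

```text
t: 10.95
tcp_pos: [0.6481, 0.0975, 0.0191]
tool_rot: [[-0.865, 0.502, 0.002], [0.502, 0.865, 0.0], [-0.001, 0.001, -1.0]]
contact_force: [-0.8, -0.0, 0.2]
finger_gap: 0.0225
world d [-0.31 -0.05 -0.06] first turn [ 0.1  0.1 -0.2] then shift [ 0.24 -0.2   0.06] t 10.95 gap 0.0225 F [-0.8 -0.   0.2]
```

```bash
python3 -m jog '[{"tx":0,"ty":0,"tz":0.1,"wx":0,"wy":0,"wz":0,"grip":255},{"tx":0,"ty":0,"tz":0,"wx":0,"wy":0,"wz":0,"grip":255}]' 
python3 -m jog '[{"tx":0,"ty":0,"tz":0,"wx":0,"wy":0,"wz":0,"grip":120},{"tx":0,"ty":0,"tz":0,"wx":0,"wy":0,"wz":0,"grip":120},{"tx":0,"ty":0,"tz":0,"wx":0,"wy":0,"wz":0,"grip":120},{"tx":0,"ty":0,"tz":0,"wx":0,"wy":0,"wz":0,"grip":120},{"tx":0,"ty":0,"tz":-1,"wx":0,"wy":0,"wz":0,"grip":120},{"tx":0,"ty":0,"tz":-2,"wx":0,"wy":0,"wz":0,"grip":120},{"tx":0,"ty":0,"tz":-4,"wx":0,"wy":0,"wz":0,"grip":60},{"tx":0,"ty":0,"tz":-4,"wx":0,"wy":0,"wz":0,"grip":0},{"tx":0,"ty":0,"tz":-4,"wx":0,"wy":0,"wz":0,"grip":0},{"tx":0,"ty":0,"tz":0,"wx":0,"wy":0,"wz":0,"grip":0}]'
python3 look.py w6 nut:.016; python3 -c "
from h import *
plan([.460,-.0225,.16],150)"
```

```text
t: 11.15
tcp_pos: [0.6482, 0.0975, 0.018]
tool_rot: [[-0.865, 0.502, 0.002], [0.502, 0.865, 0.0], [-0.002, 0.001, -1.0]]
contact_force: [0.1, 0.5, -0.7]
finger_gap: 0.0229
t: 12.15
tcp_pos: [0.6466, 0.0974, 0.176]
tool_rot: [[-0.865, 0.503, 0.0], [0.503, 0.865, 0.0], [-0.0, 0.0, -1.0]]
contact_force: [1.5, -0.1, 0.1]
finger_gap: 0.0858
[0.6466 0.0974 0.176 ] 12.15 0.08583978453257442
nut 0.71 [324. 221.  28.  39.] rect [0.6476 0.096 ] [0.0219 0.0271] 59.4 circ [0.6474 0.0957] 0.0275
nut 0.63 [540. 177. 200. 352.] rect [0.7187 0.2681] [0.1261 0.2641] 85.3 circ [0.7174 0.2424] 0.27
  mark 0.56 [213. 325.] [0.6445 0.0979]
world d [-18.28 -11.97  -0.86] first turn [-0.3 -0.5 -0.2] then shift [  9.85 -19.5    0.86] t 12.3 gap 0.0855 F [-0.9 -0.4  0.1]
```

View pics/w6.png

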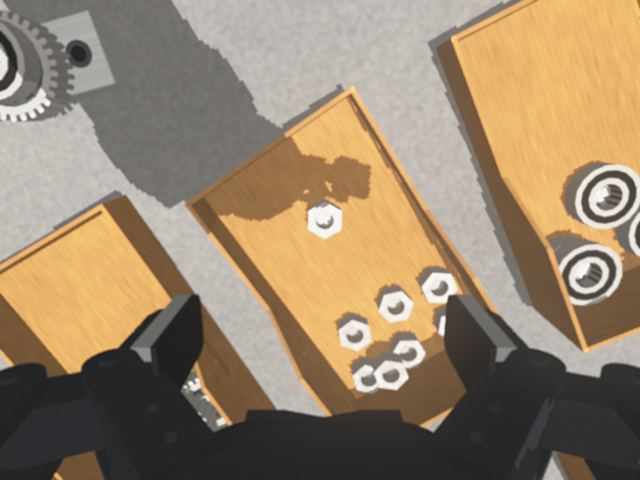

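The nut lies flat in its bin at (324,220). Back to the pile for the bearing.

```bash
python3 -m jog '[{"tx":1.65,"ty":-3.3,"tz":0,"wx":0,"wy":0,"wz":0,"grip":0},{"tx":1.65,"ty":-3.3,"tz":0,"wx":0,"wy":0,"wz":0,"grip":0},{"tx":1.65,"ty":-3.3,"tz":0,"wx":0,"wy":0,"wz":0,"grip":0},{"tx":1.65,"ty":-3.3,"tz":0,"wx":0,"wy":0,"wz":0,"grip":0},{"tx":1.65,"ty":-3.3,"tz":0,"wx":0,"wy":0,"wz":0,"grip":0},{"tx":1.65,"ty":-3.3,"tz":0,"wx":0,"wy":0,"wz":0,"grip":0},{"tx":0,"ty":0,"tz":2,"wx":0,"wy":0,"wz":0,"grip":0},{"tx":0,"ty":0,"tz":3,"wx":0,"wy":0,"wz":0,"grip":0},{"tx":0,"ty":0,"tz":2,"wx":0,"wy":0,"wz":0,"grip":0},{"tx":0,"ty":0,"tz":0,"wx":0,"wy":0,"wz":0,"grip":0}]' 
python3 look.py w7 bearing:.052 gear:.038;  python3 -c "
from h import *
plan([.46,-.0225,.054],150)"
```

```text
t: 13.3
tcp_pos: [0.4328, -0.0263, 0.082]
tool_rot: [[-0.864, 0.502, -0.044], [0.503, 0.864, 0.003], [0.04, -0.019, -0.999]]
contact_force: [-0.5, -0.8, -0.0]
finger_gap: 0.0856
[ 0.4328 -0.0263  0.082 ] 13.3 0.08560144857288057
bearing 0.83 [370. 328. 110. 113.] rect [ 0.457  -0.0212] [0.0461 0.0517] 59.6 circ [ 0.4572 -0.0212] 0.0523
  mark 0.62 [317. 364.] [ 0.4518 -0.02  ]
gear 0.83 [367. 318. 136. 137.] rect [ 0.4564 -0.0207] [0.0632 0.0605] 64.4 circ [ 0.4596 -0.0219] 0.0682
gear 0.65 [279.  99. 137. 148.] rect [ 0.356  -0.0057] [0.0563 0.0566] 8.2 circ [ 0.3559 -0.006 ] 0.0575
gear 0.62 [119. 241. 141. 126.] rect [ 0.371  -0.1007] [0.0569 0.062 ] 16.0 circ [ 0.372  -0.1002] 0.0635
  mark 0.93 [104. 285.] [ 0.3585 -0.0046]
  mark 0.76 [236. 128.] [ 0.3714 -0.0951]
world d [ 2.21  0.45 -3.23] first turn [-0.9 -1.7 -0.1] then shift [-1.69  1.5   3.23] t 13.55 gap 0.0854 F [-0.4 -0.4  0.5]
```

```bash
python3 -m jog '[{"tx":-1.6,"ty":1.4,"tz":0,"wx":-0.9,"wy":-1.7,"wz":0,"grip":0},{"tx":0,"ty":0,"tz":1,"wx":0,"wy":0,"wz":0,"grip":0},{"tx":0,"ty":0,"tz":0.8,"wx":0,"wy":0,"wz":0,"grip":0},{"tx":0,"ty":0,"tz":0,"wx":0,"wy":0,"wz":0,"grip":0}]' 
python3 -c "
from h import *
plan([.4595,-.0223,.054],150)"
```

```text
t: 13.95
tcp_pos: [0.4644, -0.0228, 0.0687]
tool_rot: [[-0.865, 0.501, 0.009], [0.502, 0.865, -0.001], [-0.009, 0.004, -1.0]]
contact_force: [-0.5, -0.2, 0.1]
finger_gap: 0.0854
world d [-0.49  0.05 -1.47] first turn [ 0.2  0.5 -0.1] then shift [ 0.45 -0.21  1.47] t 13.95 gap 0.0854 F [-0.5 -0.2  0.1]
```

```bash
python3 -m jog '[{"tx":0.4,"ty":-0.2,"tz":0.5,"wx":0.2,"wy":0.5,"wz":0,"grip":0},{"tx":0,"ty":0,"tz":0.5,"wx":0,"wy":0,"wz":0,"grip":0},{"tx":0,"ty":0,"tz":0.2,"wx":0,"wy":0,"wz":0,"grip":0},{"tx":0,"ty":0,"tz":0,"wx":0,"wy":0,"wz":0,"grip":0}]' 
python3 -c "
from h import *
plan([.4595,-.0223,.054],150)"
```

```text
t: 14.35
tcp_pos: [0.4583, -0.0223, 0.0549]
tool_rot: [[-0.865, 0.502, -0.003], [0.502, 0.865, 0.001], [0.003, -0.001, -1.0]]
contact_force: [-0.6, 0.8, 0.5]
finger_gap: 0.0853
world d [ 0.12  0.   -0.09] first turn [-0.1 -0.2 -0.1] then shift [-0.1   0.06  0.09] t 14.35 gap 0.0853 F [-0.6  0.8  0.5]
```

```bash
python3 -m jog '[{"tx":-0.1,"ty":0.1,"tz":0,"wx":0,"wy":0,"wz":0,"grip":255},{"tx":0,"ty":0,"tz":0,"wx":0,"wy":0,"wz":0,"grip":255},{"tx":0,"ty":0,"tz":0,"wx":0,"wy":0,"wz":0,"grip":255},{"tx":0,"ty":0,"tz":0,"wx":0,"wy":0,"wz":0,"grip":255},{"tx":0,"ty":0,"tz":0,"wx":0,"wy":0,"wz":0,"grip":255}]' 50
python3 -m jog '[{"tx":0,"ty":0,"tz":-0.5,"wx":0,"wy":0,"wz":0,"grip":255},{"tx":0,"ty":0,"tz":-1,"wx":0,"wy":0,"wz":0,"grip":255},{"tx":0,"ty":0,"tz":-2,"wx":0,"wy":0,"wz":0,"grip":255},{"tx":0,"ty":0,"tz":-2.5,"wx":0,"wy":0,"wz":0,"grip":255},{"tx":0,"ty":0,"tz":-2.5,"wx":0,"wy":0,"wz":0,"grip":255},{"tx":0,"ty":0,"tz":-2.5,"wx":0,"wy":0,"wz":0,"grip":255},{"tx":0,"ty":0,"tz":0,"wx":0,"wy":0,"wz":0,"grip":255}]' 
python3 look.py w8 gear:.038;  python3 -c "
from h import *
plan([.636,.288,.165],150)"
```

```text
t: 14.85
tcp_pos: [0.4603, -0.0221, 0.0557]
tool_rot: [[-0.865, 0.502, -0.002], [0.502, 0.865, 0.001], [0.002, -0.001, -1.0]]
contact_force: [-0.3, -0.3, -1.1]
finger_gap: 0.0447
t: 15.55
tcp_pos: [0.4591, -0.0219, 0.1724]
tool_rot: [[-0.865, 0.502, -0.004], [0.502, 0.865, 0.001], [0.004, -0.001, -1.0]]
contact_force: [0.2, 0.1, -1.1]
finger_gap: 0.0447
[ 0.4591 -0.0219  0.1724] 15.55 0.044659421220501226
gear 0.95 [265.  71.  96. 105.] rect [ 0.3565 -0.0052] [0.0598 0.0585] 49.0 circ [ 0.3569 -0.0058] 0.0604
gear 0.92 [326. 216.  97.  77.] rect [ 0.4543 -0.0184] [0.063  0.0484] 57.6 circ [ 0.4606 -0.0224] 0.0642
gear 0.56 [149. 175. 103.  89.] rect [ 0.3728 -0.1044] [0.0618 0.058 ] 85.8 circ [ 0.3734 -0.104 ] 0.0633
  mark 0.95 [176. 155.] [ 0.3746 -0.1013]
  mark 0.93 [ 75. 272.] [ 0.3608 -0.0037]
world d [17.97 30.94 -0.32] first turn [-0.2 -0.6 -0.1] then shift [-0.09 35.78  0.32] t 15.7 gap 0.0445 F [ 0.4  0.3 -1.8]
```

View pics/w8.png

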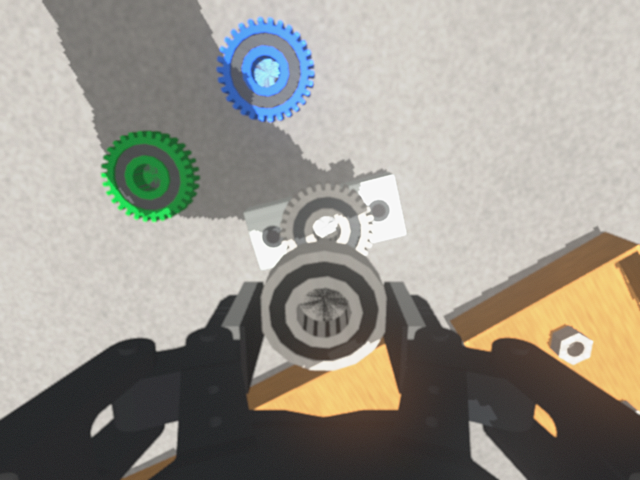

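The bearing is held level, and the gear is still on the jaw at (328,225). Moving to the bearing bin.

```bash
python3 -m jog '[{"tx":0,"ty":4,"tz":0,"wx":0,"wy":-0.3,"wz":0,"grip":255},{"tx":0,"ty":4,"tz":0,"wx":0,"wy":0,"wz":0,"grip":255},{"tx":0,"ty":4,"tz":0,"wx":0,"wy":0,"wz":0,"grip":255},{"tx":0,"ty":4,"tz":0,"wx":0,"wy":0,"wz":0,"grip":255},{"tx":0,"ty":4,"tz":0,"wx":0,"wy":0,"wz":0,"grip":255},{"tx":0,"ty":4,"tz":0,"wx":0,"wy":0,"wz":0,"grip":255},{"tx":0,"ty":4,"tz":0,"wx":0,"wy":0,"wz":0,"grip":255},{"tx":0,"ty":4,"tz":0,"wx":0,"wy":0,"wz":0,"grip":255},{"tx":0,"ty":3,"tz":0,"wx":0,"wy":0,"wz":0,"grip":255},{"tx":0,"ty":0,"tz":0,"wx":0,"wy":0,"wz":0,"grip":255}]' 
python3 -c "
from h import *
plan([.636,.288,.0215],150)"
```

```text
t: 16.7
tcp_pos: [0.6273, 0.2898, 0.1422]
tool_rot: [[-0.862, 0.506, -0.038], [0.507, 0.862, -0.008], [0.029, -0.026, -0.999]]
contact_force: [-0.1, -0.2, -2.0]
finger_gap: 0.0445
world d [  0.87  -0.18 -12.07] first turn [-1.5 -1.7 -0.4] then shift [-0.85  0.28 12.07] t 16.7 gap 0.0445 F [-0.1 -0.2 -2. ]
```

```bash
python3 -m jog '[{"tx":-0.7,"ty":0.3,"tz":0,"wx":-1.5,"wy":-1.7,"wz":-0.4,"grip":255},{"tx":0,"ty":0,"tz":2,"wx":0,"wy":0,"wz":0,"grip":255},{"tx":0,"ty":0,"tz":2,"wx":0,"wy":0,"wz":0,"grip":255},{"tx":0,"ty":0,"tz":2,"wx":0,"wy":0,"wz":0,"grip":255},{"tx":0,"ty":0,"tz":1.5,"wx":0,"wy":0,"wz":0,"grip":255},{"tx":0,"ty":0,"tz":0,"wx":0,"wy":0,"wz":0,"grip":255}]' 
python3 look.py w9; python3 -c "
from h import *
plan([.636,.288,.0215],150)"
```

```text
t: 17.3
tcp_pos: [0.6268, 0.2836, 0.0527]
tool_rot: [[-0.866, 0.5, -0.016], [0.501, 0.866, -0.008], [0.01, -0.015, -1.0]]
contact_force: [-0.8, -0.6, -0.8]
finger_gap: 0.0449
[0.6268 0.2836 0.0527] 17.3 0.0449039347329801
world d [ 0.89  0.43 -3.22] first turn [-0.8 -0.5 -0. ] then shift [-0.55  0.82  3.22] t 17.35 gap 0.0444 F [-1.1 -0.1 -2.1]
```

View pics/w9.png

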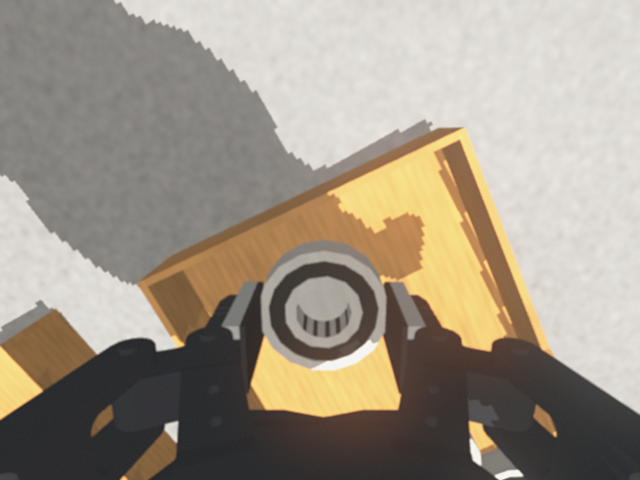

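```bash
python3 -m jog '[{"tx":-0.6,"ty":1,"tz":0,"wx":-0.8,"wy":-0.5,"wz":0,"grip":255},{"tx":0,"ty":0,"tz":1,"wx":0,"wy":0,"wz":0,"grip":255},{"tx":0,"ty":0,"tz":1,"wx":0,"wy":0,"wz":0,"grip":255},{"tx":0,"ty":0,"tz":0,"wx":0,"wy":0,"wz":0,"grip":255}]' 
python3 -c "
from h import *
plan([.636,.288,.0215],150)"
```

```text
t: 17.75
tcp_pos: [0.6397, 0.2895, 0.0343]
tool_rot: [[-0.865, 0.501, 0.004], [0.501, 0.865, 0.001], [-0.003, 0.003, -1.0]]
contact_force: [-0.4, 0.2, -1.5]
finger_gap: 0.0444
world d [-0.37 -0.15 -1.28] first turn [ 0.2  0.2 -0.1] then shift [ 0.25 -0.31  1.28] t 17.75 gap 0.0444 F [-0.4  0.2 -1.5]
```

```bash
python3 -m jog '[{"tx":0,"ty":0,"tz":0.6,"wx":0.2,"wy":0.2,"wz":0,"grip":255},{"tx":0,"ty":0,"tz":0.4,"wx":0,"wy":0,"wz":0,"grip":255},{"tx":0,"ty":0,"tz":0.1,"wx":0,"wy":0,"wz":0,"grip":255},{"tx":0,"ty":0,"tz":0,"wx":0,"wy":0,"wz":0,"grip":255}]' 
python3 -c "
from h import *
plan([.636,.288,.0215],150)"
```

```text
t: 18.15
tcp_pos: [0.6399, 0.2897, 0.0226]
tool_rot: [[-0.865, 0.501, -0.001], [0.501, 0.865, -0.0], [0.001, -0.001, -1.0]]
contact_force: [0.8, 0.2, -1.0]
finger_gap: 0.0446
world d [-0.39 -0.17 -0.11] first turn [-0.  -0.1 -0.1] then shift [ 0.26 -0.34  0.11] t 18.15 gap 0.0446 F [ 0.8  0.2 -1. ]
```

```bash
python3 -m jog '[{"tx":0,"ty":0,"tz":0.15,"wx":0,"wy":0,"wz":0,"grip":255},{"tx":0,"ty":0,"tz":0,"wx":0,"wy":0,"wz":0,"grip":255}]' 
python3 -m jog '[{"tx":0,"ty":0,"tz":0,"wx":0,"wy":0,"wz":0,"grip":60},{"tx":0,"ty":0,"tz":0,"wx":0,"wy":0,"wz":0,"grip":60},{"tx":0,"ty":0,"tz":0,"wx":0,"wy":0,"wz":0,"grip":60},{"tx":0,"ty":0,"tz":0,"wx":0,"wy":0,"wz":0,"grip":60},{"tx":0,"ty":0,"tz":-1,"wx":0,"wy":0,"wz":0,"grip":60},{"tx":0,"ty":0,"tz":-2,"wx":0,"wy":0,"wz":0,"grip":60},{"tx":0,"ty":0,"tz":-4,"wx":0,"wy":0,"wz":0,"grip":60},{"tx":0,"ty":0,"tz":-4,"wx":0,"wy":0,"wz":0,"grip":0},{"tx":0,"ty":0,"tz":-4,"wx":0,"wy":0,"wz":0,"grip":0},{"tx":0,"ty":0,"tz":0,"wx":0,"wy":0,"wz":0,"grip":0}]'
python3 look.py w10 bearing:.017; python3 -c "
from h import *
plan([.4605,-.0227,.17],164)
plan([.4605,-.0227,.17],74)"
```

```text
t: 18.35
tcp_pos: [0.6401, 0.2898, 0.0213]
tool_rot: [[-0.865, 0.501, -0.001], [0.501, 0.865, 0.0], [0.001, -0.0, -1.0]]
contact_force: [0.3, -0.3, -1.5]
finger_gap: 0.0445
t: 19.35
tcp_pos: [0.6397, 0.2896, 0.1806]
tool_rot: [[-0.865, 0.501, 0.0], [0.501, 0.865, 0.001], [-0.0, 0.001, -1.0]]
contact_force: [0.4, -0.1, 1.0]
finger_gap: 0.0853
[0.6397 0.2896 0.1806] 19.35 0.08526691034138201
bearing 0.87 [324. 213.  65.  60.] rect [0.6384 0.2888] [0.0459 0.0477] 60.0 circ [0.6385 0.2891] 0.0483
  mark 0.8 [212. 324.] [0.6374 0.2897]
world d [-17.58 -31.1   -0.26] first turn [ -0.4  -0.5 -14.1] then shift [  8.33 -34.75   0.26] t 19.5 gap 0.0854 F [ 0.3  0.7 -1. ]
world d [-17.58 -31.1   -0.26] first turn [-0.7 -0.1 75.9] then shift [-34.75  -8.33   0.26] t 19.5 gap 0.0854 F [ 0.3  0.7 -1. ]
```

View pics/w10.png

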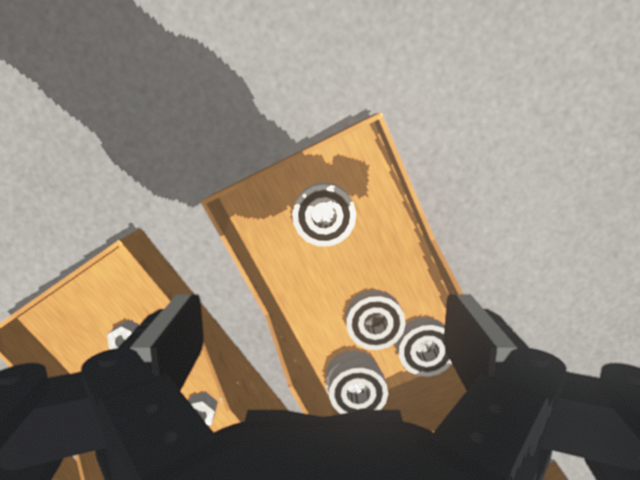

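The bearing lies flat in its bin at (324,213). Now the gear, gripped across the jaw's width (tool yaw 74) where it overhangs.

```bash
python3 -m jog '[{"tx":0,"ty":-4,"tz":0,"wx":0,"wy":0,"wz":0,"grip":0},{"tx":0,"ty":-4,"tz":0,"wx":0,"wy":0,"wz":0,"grip":0},{"tx":0,"ty":-4,"tz":0,"wx":0,"wy":0,"wz":0,"grip":0},{"tx":0,"ty":-4,"tz":0,"wx":0,"wy":0,"wz":0,"grip":0},{"tx":0,"ty":-4,"tz":0,"wx":0,"wy":0,"wz":0,"grip":0},{"tx":0,"ty":-4,"tz":0,"wx":0,"wy":0,"wz":0,"grip":0},{"tx":0,"ty":-4,"tz":0,"wx":0,"wy":0,"wz":0,"grip":0},{"tx":0,"ty":-4,"tz":0,"wx":0,"wy":0,"wz":0,"grip":0},{"tx":0,"ty":-4,"tz":0,"wx":0,"wy":0,"wz":0,"grip":0},{"tx":0,"ty":0,"tz":0,"wx":0,"wy":0,"wz":8.4,"grip":0},{"tx":0,"ty":0,"tz":0,"wx":0,"wy":0,"wz":8.4,"grip":0},{"tx":0,"ty":0,"tz":0,"wx":0,"wy":0,"wz":8.4,"grip":0},{"tx":0,"ty":0,"tz":0,"wx":0,"wy":0,"wz":8.4,"grip":0},{"tx":0,"ty":0,"tz":0,"wx":0,"wy":0,"wz":8.4,"grip":0},{"tx":0,"ty":0,"tz":0,"wx":0,"wy":0,"wz":8.4,"grip":0},{"tx":0,"ty":0,"tz":0,"wx":0,"wy":0,"wz":8.4,"grip":0},{"tx":0,"ty":0,"tz":0,"wx":0,"wy":0,"wz":8.4,"grip":0},{"tx":0,"ty":0,"tz":0,"wx":0,"wy":0,"wz":8.4,"grip":0},{"tx":0,"ty":0,"tz":0,"wx":0,"wy":0,"wz":0,"grip":0}]'
python3 look.py w11 gear:.038; python3 -c "
from h import *
plan([.4605,-.0227,.031],74)"
```

```text
t: 21.4
tcp_pos: [0.4172, -0.032, 0.1419]
tool_rot: [[0.293, 0.953, -0.081], [0.956, -0.293, 0.002], [-0.022, -0.078, -0.997]]
contact_force: [-0.2, 0.2, -0.0]
finger_gap: 0.0851
[ 0.4172 -0.032   0.1419] 21.4 0.08513491826385558
gear 0.95 [409. 193. 110. 114.] rect [ 0.4627 -0.023 ] [0.0642 0.0632] 74.0 circ [ 0.4626 -0.0226] 0.0655
gear 0.94 [309. 341.  90.  88.] rect [ 0.3786 -0.1005] [0.0661 0.0584] 67.9 circ [ 0.3782 -0.1007] 0.0668
  mark 0.97 [338. 308.] [ 0.3787 -0.0961]
  mark 0.94 [208. 240.] [ 0.3661 -0.0025]
world d [  4.27   0.94 -11.15] first turn [-4.4  1.2 -0.9] then shift [ 2.08  3.84 11.15] t 21.55 gap 0.0853 F [-0.2  0.3  0.2]
```

View pics/w11.png

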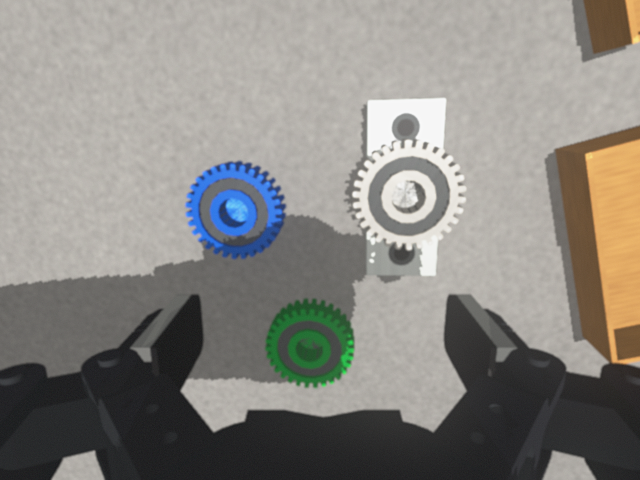

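The steel gear at (409,193) is the one meant. It lies on the jaw, which runs along the image vertical. The green gear at (309,341) and the blue one at (237,208) are not meant. I'll correct the tilt and centre.

```bash
python3 -m jog '[{"tx":0,"ty":0,"tz":0,"wx":-4.4,"wy":1.2,"wz":-0.9,"grip":0},{"tx":2.1,"ty":3.9,"tz":0,"wx":0,"wy":0,"wz":0,"grip":0},{"tx":0,"ty":0,"tz":0,"wx":0,"wy":0,"wz":0,"grip":0}]' 
python3 -c "
from h import *
plan([.461,-.0227,.031],74)"
```

```text
t: 21.85
tcp_pos: [0.4452, -0.0194, 0.1342]
tool_rot: [[0.27, 0.963, -0.023], [0.963, -0.27, 0.005], [-0.002, -0.023, -1.0]]
contact_force: [0.6, -0.4, 1.0]
finger_gap: 0.0856
world d [  1.58  -0.33 -10.32] first turn [-1.3  0.1  0.3] then shift [ 0.12  1.61 10.32] t 21.85 gap 0.0856 F [ 0.6 -0.4  1. ]
```

```bash
python3 -m jog '[{"tx":0.1,"ty":1.4,"tz":0,"wx":-1.3,"wy":0,"wz":0,"grip":0},{"tx":0,"ty":0,"tz":1.5,"wx":0,"wy":0,"wz":0,"grip":0},{"tx":0,"ty":0,"tz":1.5,"wx":0,"wy":0,"wz":0,"grip":0},{"tx":0,"ty":0,"tz":1.5,"wx":0,"wy":0,"wz":0,"grip":0},{"tx":0,"ty":0,"tz":0,"wx":0,"wy":0,"wz":0,"grip":0}]' 
python3 look.py w12 gear:.038; python3 -c "
from h import *
plan([.461,-.0227,.031],74)"
```

```text
t: 22.35
tcp_pos: [0.4626, -0.023, 0.0874]
tool_rot: [[0.262, 0.965, 0.005], [0.965, -0.262, -0.003], [-0.002, 0.006, -1.0]]
contact_force: [-1.0, 0.6, 0.4]
finger_gap: 0.0856
[ 0.4626 -0.023   0.0874] 22.35 0.08558947782558278
gear 0.84 [116. 272. 131. 124.] rect [0.369  0.0003] [0.0643 0.0543] 19.9 circ [ 0.3693 -0.0007] 0.0645
gear 0.65 [321. 260. 133. 134.] rect [ 0.4628 -0.0216] [0.0653 0.0623] 76.5 circ [ 0.4633 -0.0219] 0.066
gear 0.6 [225. 400.  90.  56.] rect [ 0.396  -0.0781] [0.0359 0.0322] 10.5 circ [ 0.396  -0.0791] 0.0449
  mark 0.89 [254. 321.] [ 0.4635 -0.0175]
  mark 0.68 [414. 218.] [ 0.389  -0.0871]
world d [-0.3   0.05 -5.85] first turn [0.5 0.1 0.8] then shift [-0.03 -0.31  5.85] t 22.5 gap 0.0852 F [ 0.5  0.2 -0.1]
```

```bash
python3 -m jog '[{"tx":0,"ty":0,"tz":1.5,"wx":0.4,"wy":0,"wz":0.8,"grip":0},{"tx":0,"ty":0,"tz":1.5,"wx":0,"wy":0,"wz":0,"grip":0},{"tx":0,"ty":0,"tz":1,"wx":0,"wy":0,"wz":0,"grip":0},{"tx":0,"ty":0,"tz":0,"wx":0,"wy":0,"wz":0,"grip":0}]' 
python3 -c "
from h import *
plan([.462,-.0225,.031],74)"
```

```text
t: 22.9
tcp_pos: [0.4676, -0.0241, 0.0493]
tool_rot: [[0.278, 0.961, 0.008], [0.961, -0.278, -0.003], [-0.001, 0.008, -1.0]]
contact_force: [0.0, 0.6, 1.2]
finger_gap: 0.0853
world d [-0.56  0.16 -1.83] first turn [ 0.5  0.  -0.1] then shift [-0.   -0.58  1.83] t 22.9 gap 0.0853 F [0.  0.6 1.2]
```

```bash
python3 -m jog '[{"tx":0,"ty":-0.5,"tz":0,"wx":0.5,"wy":0,"wz":0,"grip":0},{"tx":0,"ty":0,"tz":0,"wx":0,"wy":0,"wz":0,"grip":0},{"tx":0,"ty":0,"tz":0.6,"wx":0,"wy":0,"wz":0,"grip":0},{"tx":0,"ty":0,"tz":0,"wx":0,"wy":0,"wz":0,"grip":0}]' 
python3 -c "
from h import *
plan([.462,-.0225,.031],74)"
```

```text
t: 23.3
tcp_pos: [0.463, -0.0227, 0.0436]
tool_rot: [[0.278, 0.961, -0.001], [0.961, -0.278, -0.0], [-0.001, -0.0, -1.0]]
contact_force: [-0.6, 0.3, -0.3]
finger_gap: 0.0857
world d [-0.1   0.02 -1.26] first turn [-0.   0.  -0.1] then shift [-0.01 -0.1   1.26] t 23.3 gap 0.0857 F [-0.6  0.3 -0.3]
```

```bash
python3 -m jog '[{"tx":0,"ty":-0.1,"tz":0.6,"wx":0,"wy":0,"wz":0,"grip":0},{"tx":0,"ty":0,"tz":0.6,"wx":0,"wy":0,"wz":0,"grip":0},{"tx":0,"ty":0,"tz":0,"wx":0,"wy":0,"wz":0,"grip":0}]' 
python3 -c "
from h import *
plan([.462,-.0225,.031],74)"
```

```text
t: 23.6
tcp_pos: [0.4625, -0.0225, 0.0309]
tool_rot: [[0.278, 0.961, 0.001], [0.961, -0.278, -0.001], [-0.0, 0.001, -1.0]]
contact_force: [-1.5, 0.2, 0.3]
finger_gap: 0.0853
world d [-0.05 -0.    0.01] first turn [ 0.   0.  -0.1] then shift [-0.02 -0.04 -0.01] t 23.6 gap 0.0853 F [-1.5  0.2  0.3]
```

```bash
python3 -m jog '[{"tx":0,"ty":0,"tz":0,"wx":0,"wy":0,"wz":0,"grip":255},{"tx":0,"ty":0,"tz":0,"wx":0,"wy":0,"wz":0,"grip":255},{"tx":0,"ty":0,"tz":0,"wx":0,"wy":0,"wz":0,"grip":255},{"tx":0,"ty":0,"tz":0,"wx":0,"wy":0,"wz":0,"grip":255}]' 60
python3 -m jog '[{"tx":0,"ty":0,"tz":-0.5,"wx":0,"wy":0,"wz":0,"grip":255},{"tx":0,"ty":0,"tz":-1,"wx":0,"wy":0,"wz":0,"grip":255},{"tx":0,"ty":0,"tz":-2,"wx":0,"wy":0,"wz":0,"grip":255},{"tx":0,"ty":0,"tz":-2.5,"wx":0,"wy":0,"wz":0,"grip":255},{"tx":0,"ty":0,"tz":-2.5,"wx":0,"wy":0,"wz":0,"grip":255},{"tx":0,"ty":0,"tz":-2.5,"wx":0,"wy":0,"wz":0,"grip":255},{"tx":0,"ty":0,"tz":-2,"wx":0,"wy":0,"wz":0,"grip":255},{"tx":0,"ty":0,"tz":0,"wx":0,"wy":0,"wz":0,"grip":255}]' 
python3 look.py w13 jaw:.02;  python3 -c "
from h import *
plan([.634,-.094,.15],74)"
```

```text
t: 24.0
tcp_pos: [0.4622, -0.0224, 0.0313]
tool_rot: [[0.278, 0.961, 0.0], [0.961, -0.278, -0.001], [-0.001, 0.0, -1.0]]
contact_force: [0.9, -0.0, -1.8]
finger_gap: 0.0616
t: 24.8
tcp_pos: [0.4593, -0.0218, 0.1682]
tool_rot: [[0.278, 0.961, -0.005], [0.961, -0.278, 0.0], [-0.001, -0.005, -1.0]]
contact_force: [0.5, 0.9, -2.3]
finger_gap: 0.0618
[ 0.4593 -0.0218  0.1682] 24.8 0.06179772472442377
jaw 0.8 [326. 186.  68.  93.] rect [ 0.4682 -0.0019] [0.0658 0.0454] 74.3 circ [ 0.4681 -0.0004] 0.0741
  mark 0.6 [219. 328.] [ 0.4614 -0.0236]
world d [17.72 -7.27 -1.45] first turn [-0.6  0.1 -0.1] then shift [-2.1  19.04  1.45] t 24.95 gap 0.0618 F [ 1.1  0.4 -2.8]
```

View pics/w13.png

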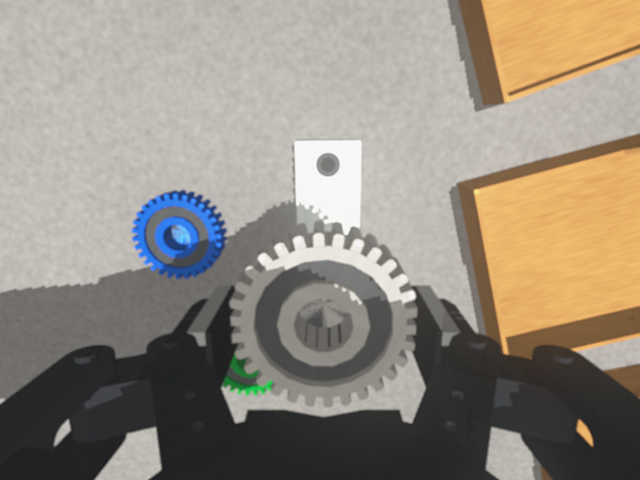

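The gear is held level and the jaw hasn't moved, still aligned with the tool. Moving to the gear bin.

```bash
python3 -m jog '[{"tx":-0.4,"ty":3.2,"tz":0,"wx":0,"wy":0,"wz":0,"grip":255},{"tx":-0.4,"ty":3.2,"tz":0,"wx":0,"wy":0,"wz":0,"grip":255},{"tx":-0.4,"ty":3.2,"tz":0,"wx":0,"wy":0,"wz":0,"grip":255},{"tx":-0.4,"ty":3.2,"tz":0,"wx":0,"wy":0,"wz":0,"grip":255},{"tx":-0.4,"ty":3.2,"tz":0,"wx":0,"wy":0,"wz":0,"grip":255},{"tx":-0.4,"ty":3,"tz":0,"wx":0,"wy":0,"wz":0,"grip":255},{"tx":0,"ty":0,"tz":0,"wx":0,"wy":0,"wz":0,"grip":255}]' 
python3 -c "
from h import *
plan([.634,-.094,.0155],74)"
```

```text
t: 25.65
tcp_pos: [0.6274, -0.097, 0.1439]
tool_rot: [[0.277, 0.96, -0.038], [0.961, -0.277, 0.008], [-0.003, -0.039, -0.999]]
contact_force: [-0.9, -0.1, -2.7]
finger_gap: 0.0619
world d [  0.66   0.3  -12.84] first turn [-2.2  0.2 -0.1] then shift [ 0.47  0.55 12.84] t 25.65 gap 0.0619 F [-0.9 -0.1 -2.7]
```

```bash
python3 -m jog '[{"tx":0.5,"ty":0.5,"tz":0,"wx":-2.2,"wy":0.2,"wz":0,"grip":255},{"tx":0,"ty":0,"tz":2,"wx":0,"wy":0,"wz":0,"grip":255},{"tx":0,"ty":0,"tz":2,"wx":0,"wy":0,"wz":0,"grip":255},{"tx":0,"ty":0,"tz":1.5,"wx":0,"wy":0,"wz":0,"grip":255},{"tx":0,"ty":0,"tz":0,"wx":0,"wy":0,"wz":0,"grip":255}]' 
python3 look.py w14; python3 -c "
from h import *
plan([.634,-.094,.0155],74)"
```

```text
t: 26.15
tcp_pos: [0.626, -0.0914, 0.0767]
tool_rot: [[0.277, 0.961, -0.017], [0.961, -0.277, 0.005], [0.0, -0.017, -1.0]]
contact_force: [-0.7, -0.2, -2.4]
finger_gap: 0.0619
[ 0.626  -0.0914  0.0767] 26.15 0.061876890942463486
world d [ 0.75 -0.26 -6.22] first turn [-0.9 -0.  -0.1] then shift [-0.04  0.8   6.22] t 26.2 gap 0.062 F [-1.6  0.1 -3.7]
```

View pics/w14.png

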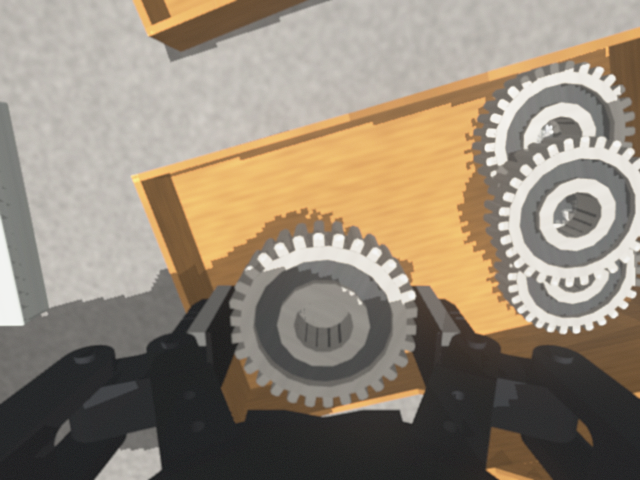

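```bash
python3 -m jog '[{"tx":0,"ty":0.9,"tz":0,"wx":-0.9,"wy":0,"wz":0,"grip":255},{"tx":0,"ty":0,"tz":1.5,"wx":0,"wy":0,"wz":0,"grip":255},{"tx":0,"ty":0,"tz":1.5,"wx":0,"wy":0,"wz":0,"grip":255},{"tx":0,"ty":0,"tz":1,"wx":0,"wy":0,"wz":0,"grip":255},{"tx":0,"ty":0,"tz":0,"wx":0,"wy":0,"wz":0,"grip":255}]' 
python3 -c "
from h import *
plan([.634,-.094,.0155],74)"
```

```text
t: 26.7
tcp_pos: [0.6394, -0.0948, 0.0402]
tool_rot: [[0.277, 0.961, 0.009], [0.961, -0.277, -0.002], [0.001, 0.009, -1.0]]
contact_force: [-0.9, 0.5, -2.9]
finger_gap: 0.0619
world d [-0.54  0.08 -2.47] first turn [ 0.5 -0.  -0.1] then shift [-0.07 -0.54  2.47] t 26.7 gap 0.0619 F [-0.9  0.5 -2.9]
```

```bash
python3 -m jog '[{"tx":0,"ty":-0.4,"tz":0.8,"wx":0.4,"wy":0,"wz":0,"grip":255},{"tx":0,"ty":0,"tz":0.8,"wx":0,"wy":0,"wz":0,"grip":255},{"tx":0,"ty":0,"tz":0.3,"wx":0,"wy":0,"wz":0,"grip":255},{"tx":0,"ty":0,"tz":0,"wx":0,"wy":0,"wz":0,"grip":255}]' 
python3 -c "
from h import *
plan([.634,-.094,.0155],74)"
```

```text
t: 27.1
tcp_pos: [0.6371, -0.0941, 0.0219]
tool_rot: [[0.277, 0.961, 0.005], [0.961, -0.277, -0.0], [0.001, 0.005, -1.0]]
contact_force: [0.7, 0.2, -2.9]
finger_gap: 0.0613
world d [-0.31  0.01 -0.64] first turn [ 0.3 -0.1 -0.1] then shift [-0.08 -0.3   0.64] t 27.1 gap 0.0613 F [ 0.7  0.2 -2.9]
```

```bash
python3 -m jog '[{"tx":0,"ty":0,"tz":0.4,"wx":0.3,"wy":0,"wz":0,"grip":255},{"tx":0,"ty":0,"tz":0.2,"wx":0,"wy":0,"wz":0,"grip":255},{"tx":0,"ty":0,"tz":0,"wx":0,"wy":0,"wz":0,"grip":255}]' 
python3 -c "
from h import *
plan([.634,-.094,.0150],74)"
```

```text
t: 27.4
tcp_pos: [0.6376, -0.0942, 0.0159]
tool_rot: [[0.277, 0.961, 0.001], [0.961, -0.277, 0.001], [0.001, 0.0, -1.0]]
contact_force: [-0.8, -0.9, -2.3]
finger_gap: 0.0617
world d [-0.36  0.02 -0.09] first turn [ 0.  -0.1 -0.1] then shift [-0.08 -0.36  0.09] t 27.4 gap 0.0617 F [-0.8 -0.9 -2.3]
```

```bash
python3 -m jog '[{"tx":0,"ty":0,"tz":0.15,"wx":0,"wy":0,"wz":0,"grip":255},{"tx":0,"ty":0,"tz":0,"wx":0,"wy":0,"wz":0,"grip":255}]' 
python3 -m jog '[{"tx":0,"ty":0,"tz":0,"wx":0,"wy":0,"wz":0,"grip":25},{"tx":0,"ty":0,"tz":0,"wx":0,"wy":0,"wz":0,"grip":25},{"tx":0,"ty":0,"tz":0,"wx":0,"wy":0,"wz":0,"grip":25},{"tx":0,"ty":0,"tz":0,"wx":0,"wy":0,"wz":0,"grip":25},{"tx":0,"ty":0,"tz":-1,"wx":0,"wy":0,"wz":0,"grip":25},{"tx":0,"ty":0,"tz":-2,"wx":0,"wy":0,"wz":0,"grip":25},{"tx":0,"ty":0,"tz":-4,"wx":0,"wy":0,"wz":0,"grip":25},{"tx":0,"ty":0,"tz":-4,"wx":0,"wy":0,"wz":0,"grip":0},{"tx":0,"ty":0,"tz":-4,"wx":0,"wy":0,"wz":0,"grip":0},{"tx":0,"ty":0,"tz":0,"wx":0,"wy":0,"wz":0,"grip":0}]'
python3 look.py w15 gear:.021; python3 -c "
from h import *
plan([.462,-.0225,.15],74)"
```

```text
t: 27.6
tcp_pos: [0.638, -0.0943, 0.0146]
tool_rot: [[0.277, 0.961, 0.001], [0.961, -0.277, 0.001], [0.001, 0.001, -1.0]]
contact_force: [-0.2, -0.2, -3.3]
finger_gap: 0.0618
t: 28.6
tcp_pos: [0.6382, -0.0945, 0.1751]
tool_rot: [[0.277, 0.961, 0.005], [0.961, -0.277, -0.0], [0.001, 0.005, -1.0]]
contact_force: [0.5, 0.3, -0.4]
finger_gap: 0.0856
[ 0.6382 -0.0945  0.1751] 28.6 0.08555475212258559
gear 0.9 [322. 216.  86.  92.] rect [ 0.6383 -0.0942] [0.0638 0.0626] 81.4 circ [ 0.6387 -0.0941] 0.0648
gear 0.69 [ 28. 327.  56.  80.] rect [ 0.3956 -0.1203] [0.0708 0.0406] 62.5 circ [ 0.387  -0.1162] 0.0727
  mark 0.96 [209. 321.] [ 0.639  -0.0891]
  mark 0.71 [323.  16.] [ 0.3914 -0.1101]
world d [-17.24   7.1   -1.77] first turn [-0.4 -0.  -0.1] then shift [  2.08 -18.53   1.77] t 28.75 gap 0.0856 F [ 0.4 -0.1 -0.8]
```

Gear measured at (0.6385, -0.094), 64.8 mm across, so it is flat on the floor. Now the jaw.

```bash
python3 -m jog '[{"tx":0.3,"ty":-3.1,"tz":0,"wx":0,"wy":0,"wz":0,"grip":0},{"tx":0.3,"ty":-3.1,"tz":0,"wx":0,"wy":0,"wz":0,"grip":0},{"tx":0.4,"ty":-3.1,"tz":0,"wx":0,"wy":0,"wz":0,"grip":0},{"tx":0.4,"ty":-3.1,"tz":0,"wx":0,"wy":0,"wz":0,"grip":0},{"tx":0.4,"ty":-3.1,"tz":0,"wx":0,"wy":0,"wz":0,"grip":0},{"tx":0.3,"ty":-2,"tz":0,"wx":0,"wy":0,"wz":0,"grip":0},{"tx":0,"ty":0,"tz":0,"wx":0,"wy":0,"wz":0,"grip":0}]'
python3 look.py w16 jaw:.02; python3 -c "
from h import *
plan([.4615,-.0227,.018],74)"
```

```text
t: 29.45
tcp_pos: [0.4558, -0.0209, 0.1556]
tool_rot: [[0.278, 0.96, -0.032], [0.961, -0.278, 0.008], [-0.001, -0.033, -0.999]]
contact_force: [0.4, -0.1, -0.1]
finger_gap: 0.0851
[ 0.4558 -0.0209  0.1556] 29.45 0.08511087288436234
jaw 0.72 [339. 220.  74. 157.] rect [ 0.4617 -0.0236] [0.1106 0.046 ] 74.2 circ [ 0.4608 -0.0233] 0.1172
  mark 0.92 [222. 337.] [ 0.4604 -0.0224]
world d [  0.13  -0.03 -13.87] first turn [-1.6  0.1 -0.2] then shift [1.000e-02 1.300e-01 1.387e+01] t 29.6 gap 0.0851 F [-0.2 -0.4  0.2]
```

```bash
python3 -m jog '[{"tx":0,"ty":0,"tz":0,"wx":-1.6,"wy":0,"wz":0,"grip":0},{"tx":0,"ty":0,"tz":2.5,"wx":0,"wy":0,"wz":0,"grip":0},{"tx":0,"ty":0,"tz":2.5,"wx":0,"wy":0,"wz":0,"grip":0},{"tx":0,"ty":0,"tz":2.5,"wx":0,"wy":0,"wz":0,"grip":0},{"tx":0,"ty":0,"tz":2,"wx":0,"wy":0,"wz":0,"grip":0},{"tx":0,"ty":0,"tz":0,"wx":0,"wy":0,"wz":0,"grip":0}]'
python3 -c "
from h import *
plan([.4613,-.0233,.018],74)"
```

```text
t: 30.2
tcp_pos: [0.4716, -0.0268, 0.0587]
tool_rot: [[0.282, 0.959, 0.011], [0.959, -0.282, -0.004], [-0.001, 0.011, -1.0]]
contact_force: [-0.2, 0.5, -0.3]
finger_gap: 0.0852
world d [-1.03  0.35 -4.07] first turn [ 0.6  0.  -0.4] then shift [ 0.05 -1.08  4.07] t 30.2 gap 0.0852 F [-0.2  0.5 -0.3]
```

```bash
python3 -m jog '[{"tx":0,"ty":-0.9,"tz":0,"wx":0.6,"wy":0,"wz":-0.4,"grip":0},{"tx":0,"ty":0,"tz":1,"wx":0,"wy":0,"wz":0,"grip":0},{"tx":0,"ty":0,"tz":1,"wx":0,"wy":0,"wz":0,"grip":0},{"tx":0,"ty":0,"tz":0,"wx":0,"wy":0,"wz":0,"grip":0}]'
python3 -c "
from h import *
plan([.4613,-.0233,.018],74)"
```

```text
t: 30.6
tcp_pos: [0.4661, -0.0253, 0.0391]
tool_rot: [[0.276, 0.961, 0.004], [0.961, -0.276, -0.002], [-0.0, 0.004, -1.0]]
contact_force: [-0.8, -0.1, -0.6]
finger_gap: 0.0852
world d [-0.48  0.2  -2.11] first turn [0.2 0.  0. ] then shift [ 0.06 -0.51  2.11] t 30.6 gap 0.0852 F [-0.8 -0.1 -0.6]
```

```bash
python3 -m jog '[{"tx":0.1,"ty":-0.5,"tz":0.4,"wx":0.2,"wy":0,"wz":0,"grip":0},{"tx":0,"ty":0,"tz":0.9,"wx":0,"wy":0,"wz":0,"grip":0},{"tx":0,"ty":0,"tz":0.7,"wx":0,"wy":0,"wz":0,"grip":0},{"tx":0,"ty":0,"tz":0,"wx":0,"wy":0,"wz":0,"grip":0}]'
python3 -c "
from h import *
plan([.4613,-.0233,.018],74)"
```

```text
t: 31.0
tcp_pos: [0.462, -0.0228, 0.0182]
tool_rot: [[0.275, 0.961, 0.002], [0.961, -0.275, -0.001], [-0.0, 0.002, -1.0]]
contact_force: [-0.7, -0.4, 0.3]
finger_gap: 0.0852
world d [-0.07 -0.05 -0.02] first turn [0.1 0.  0. ] then shift [-0.07 -0.05  0.02] t 31.0 gap 0.0852 F [-0.7 -0.4  0.3]
```

```bash
python3 -m jog '[{"tx":0,"ty":0,"tz":0,"wx":0,"wy":0,"wz":0,"grip":255},{"tx":0,"ty":0,"tz":0,"wx":0,"wy":0,"wz":0,"grip":255},{"tx":0,"ty":0,"tz":0,"wx":0,"wy":0,"wz":0,"grip":255},{"tx":0,"ty":0,"tz":0,"wx":0,"wy":0,"wz":0,"grip":255},{"tx":0,"ty":0,"tz":0,"wx":0,"wy":0,"wz":0,"grip":255}]' 70
python3 -m jog '[{"tx":0,"ty":0,"tz":-0.5,"wx":0,"wy":0,"wz":0,"grip":255},{"tx":0,"ty":0,"tz":-1,"wx":0,"wy":0,"wz":0,"grip":255},{"tx":0,"ty":0,"tz":-2,"wx":0,"wy":0,"wz":0,"grip":255},{"tx":0,"ty":0,"tz":-2.5,"wx":0,"wy":0,"wz":0,"grip":255},{"tx":0,"ty":0,"tz":-2.5,"wx":0,"wy":0,"wz":0,"grip":255},{"tx":0,"ty":0,"tz":-2.5,"wx":0,"wy":0,"wz":0,"grip":255},{"tx":0,"ty":0,"tz":-2,"wx":0,"wy":0,"wz":0,"grip":255},{"tx":0,"ty":0,"tz":0,"wx":0,"wy":0,"wz":-6.5,"grip":255},{"tx":0,"ty":0,"tz":0,"wx":0,"wy":0,"wz":-6.5,"grip":255},{"tx":0,"ty":0,"tz":0,"wx":0,"wy":0,"wz":0,"grip":255}]' 
python3 -c "
from h import *
plan([.642,-.2805,.15],87)"
```

```text
t: 31.5
tcp_pos: [0.4624, -0.0229, 0.0185]
tool_rot: [[0.275, 0.961, 0.003], [0.961, -0.275, -0.001], [-0.0, 0.003, -1.0]]
contact_force: [-0.4, 0.3, -3.4]
finger_gap: 0.0435
t: 32.5
tcp_pos: [0.4583, -0.0221, 0.1579]
tool_rot: [[0.045, 0.999, -0.002], [0.999, -0.045, -0.0], [-0.0, -0.002, -1.0]]
contact_force: [0.1, 0.8, -3.2]
finger_gap: 0.0429
world d [ 18.37 -25.84  -0.79] first turn [-0.1  0.   0.4] then shift [-24.85  19.7    0.79] t 32.5 gap 0.0429 F [ 0.1  0.8 -3.2]
```

```bash
python3 -m jog '[{"tx":-2.7,"ty":2.1,"tz":-1,"wx":0,"wy":0,"wz":0,"grip":255},{"tx":-2.7,"ty":2.1,"tz":0,"wx":0,"wy":0,"wz":0,"grip":255},{"tx":-2.7,"ty":2.1,"tz":0,"wx":0,"wy":0,"wz":0,"grip":255},{"tx":-2.7,"ty":2.1,"tz":0,"wx":0,"wy":0,"wz":0,"grip":255},{"tx":-2.7,"ty":2.1,"tz":0,"wx":0,"wy":0,"wz":0,"grip":255},{"tx":-2.7,"ty":2.1,"tz":0,"wx":0,"wy":0,"wz":0,"grip":255},{"tx":-2.7,"ty":2.1,"tz":0,"wx":0,"wy":0,"wz":0,"grip":255},{"tx":-2.7,"ty":2.1,"tz":0,"wx":0,"wy":0,"wz":0,"grip":255},{"tx":-2.7,"ty":2.1,"tz":0,"wx":0,"wy":0,"wz":0,"grip":255},{"tx":0,"ty":0,"tz":0,"wx":0,"wy":0,"wz":0,"grip":255}]' 
python3 -c "
from h import *
plan([.642,-.2805,.11],87)"
```

```text
t: 33.5
tcp_pos: [0.6331, -0.2815, 0.1629]
tool_rot: [[0.069, 0.998, -0.014], [0.998, -0.068, 0.005], [0.004, -0.014, -1.0]]
contact_force: [0.1, 0.6, -4.0]
finger_gap: 0.0434
world d [ 0.89  0.1  -5.29] first turn [-0.8 -0.3 -0.9] then shift [0.14 0.88 5.29] t 33.5 gap 0.0434 F [ 0.1  0.6 -4. ]
```

```bash
python3 -m jog '[{"tx":0.1,"ty":0.8,"tz":0,"wx":-0.8,"wy":-0.3,"wz":-0.9,"grip":255},{"tx":0,"ty":0,"tz":1.5,"wx":0,"wy":0,"wz":0,"grip":255},{"tx":0,"ty":0,"tz":1.5,"wx":0,"wy":0,"wz":0,"grip":255},{"tx":0,"ty":0,"tz":2,"wx":0,"wy":0,"wz":0,"grip":255},{"tx":0,"ty":0,"tz":1.5,"wx":0,"wy":0,"wz":0,"grip":255},{"tx":0,"ty":0,"tz":1,"wx":0,"wy":0,"wz":0,"grip":255},{"tx":0,"ty":0,"tz":0,"wx":0,"wy":0,"wz":0,"grip":255}]'
python3 - <<'E'
from h import *
plan([.642,-.2805,.0215],87)
s=state();p=eyes.camera("wrist");im=p["color"].copy()
# predicted bin inner rim (front/sides at z=.035) and floor outline
c,n=np.cos(np.radians(-3)),np.sin(np.radians(-3))
for z,col in((.035,(255,0,0)),(.003,(0,0,255))):
    P=[proj(p,[.692+c*x-n*y,-.283+n*x+c*y,z],s) for x,y in((-.015,.065),(-.107,.065),(-.107,-.065),(-.015,-.065))]
    cv2.polylines(im,[np.array(P).round().astype(np.int32)],False,col,1)
cv2.imwrite("pics/w17.png",im)
E
```

```text
t: 34.2
tcp_pos: [0.6404, -0.2746, 0.0852]
tool_rot: [[0.054, 0.999, -0.0], [0.999, -0.054, 0.002], [0.002, -0.0, -1.0]]
contact_force: [0.4, 1.1, -2.9]
finger_gap: 0.0432
world d [ 0.16 -0.59 -6.37] first turn [-0.  -0.1 -0.1] then shift [-0.58  0.19  6.37] t 34.2 gap 0.0432 F [ 0.4  1.1 -2.9]
```

View pics/w17.png

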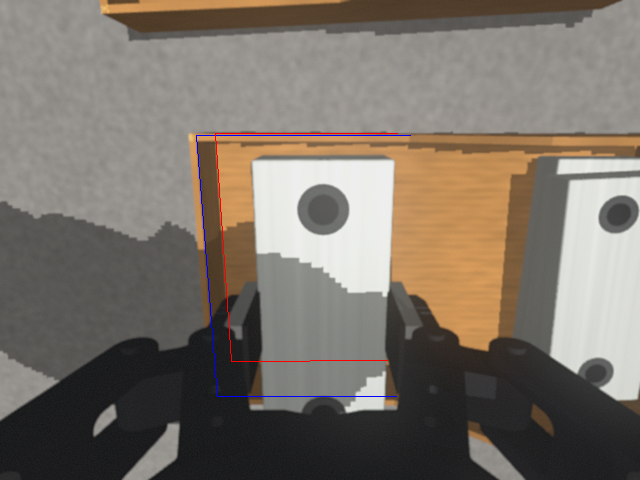

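The predicted inner rim (blue) lies on the real one, so the bin pose holds. The jaw needs about 6 mm in -y. Then it goes down.

```bash
python3 -m jog '[{"tx":-0.6,"ty":0.2,"tz":0,"wx":0,"wy":0,"wz":0,"grip":255},{"tx":0,"ty":0,"tz":1,"wx":0,"wy":0,"wz":0,"grip":255},{"tx":0,"ty":0,"tz":1,"wx":0,"wy":0,"wz":0,"grip":255},{"tx":0,"ty":0,"tz":0,"wx":0,"wy":0,"wz":0,"grip":255}]' 
python3 -c "
from h import *
plan([.642,-.2805,.0215],87)"
```

```text
t: 34.65
tcp_pos: [0.6448, -0.2822, 0.0681]
tool_rot: [[0.054, 0.999, 0.006], [0.999, -0.054, -0.001], [-0.001, 0.006, -1.0]]
contact_force: [0.1, 0.2, -3.3]
finger_gap: 0.043
world d [-0.28  0.17 -4.66] first turn [ 0.4  0.  -0.1] then shift [ 0.15 -0.29  4.66] t 34.65 gap 0.043 F [ 0.1  0.2 -3.3]
```

```bash
python3 -m jog '[{"tx":0.1,"ty":-0.2,"tz":1,"wx":0.3,"wy":0,"wz":0,"grip":255},{"tx":0,"ty":0,"tz":1,"wx":0,"wy":0,"wz":0,"grip":255},{"tx":0,"ty":0,"tz":1,"wx":0,"wy":0,"wz":0,"grip":255},{"tx":0,"ty":0,"tz":0.7,"wx":0,"wy":0,"wz":0,"grip":255},{"tx":0,"ty":0,"tz":0,"wx":0,"wy":0,"wz":0,"grip":255}]' 
python3 -c "
from h import *
plan([.642,-.2805,.0215],87)"
```

```text
t: 35.15
tcp_pos: [0.6422, -0.2808, 0.0268]
tool_rot: [[0.055, 0.999, -0.001], [0.999, -0.055, 0.0], [0.0, -0.001, -1.0]]
contact_force: [-1.0, 0.3, -3.2]
finger_gap: 0.0432
world d [-0.02  0.03 -0.53] first turn [-0.  -0.  -0.1] then shift [ 0.03 -0.02  0.53] t 35.15 gap 0.0432 F [-1.   0.3 -3.2]
```

```bash
python3 -m jog '[{"tx":0,"ty":0,"tz":0.3,"wx":0,"wy":0,"wz":0,"grip":255},{"tx":0,"ty":0,"tz":0.2,"wx":0,"wy":0,"wz":0,"grip":255},{"tx":0,"ty":0,"tz":0,"wx":0,"wy":0,"wz":0,"grip":255}]'
python3 -m jog '[{"tx":0,"ty":0,"tz":0,"wx":0,"wy":0,"wz":0,"grip":85},{"tx":0,"ty":0,"tz":0,"wx":0,"wy":0,"wz":0,"grip":85},{"tx":0,"ty":0,"tz":0,"wx":0,"wy":0,"wz":0,"grip":85},{"tx":0,"ty":0,"tz":0,"wx":0,"wy":0,"wz":0,"grip":85}]'
```

```text
t: 35.45
tcp_pos: [0.6424, -0.2808, 0.0218]
tool_rot: [[0.054, 0.999, -0.0], [0.999, -0.054, -0.0], [-0.0, -0.0, -1.0]]
contact_force: [0.1, 0.1, -2.9]
finger_gap: 0.0432
t: 35.85
tcp_pos: [0.6451, -0.2824, 0.0252]
tool_rot: [[0.055, 0.998, 0.006], [0.999, -0.055, -0.003], [-0.003, 0.006, -1.0]]
contact_force: [-0.7, -0.3, 0.2]
finger_gap: 0.0569
```

Now I lift clear, back off towards the robot and check every bin.

```bash
python3 -m jog '[{"tx":0,"ty":0,"tz":-1,"wx":0,"wy":0,"wz":0,"grip":85},{"tx":0,"ty":0,"tz":-2,"wx":0,"wy":0,"wz":0,"grip":85},{"tx":0,"ty":0,"tz":-4,"wx":0,"wy":0,"wz":0,"grip":85},{"tx":0,"ty":0,"tz":-4,"wx":0,"wy":0,"wz":0,"grip":85},{"tx":0,"ty":0,"tz":-4,"wx":0,"wy":0,"wz":0,"grip":85},{"tx":0,"ty":0,"tz":0,"wx":0,"wy":0,"wz":0,"grip":85}]'
python3 look.py w18 jaw:.023
python3 -m jog '[{"tx":0,"ty":-4,"tz":0,"wx":0,"wy":0,"wz":0,"grip":85},{"tx":0,"ty":-4,"tz":0,"wx":0,"wy":0,"wz":0,"grip":85},{"tx":0,"ty":-4,"tz":0,"wx":0,"wy":0,"wz":0,"grip":85},{"tx":0,"ty":-4,"tz":0,"wx":0,"wy":0,"wz":0,"grip":85},{"tx":0,"ty":-4,"tz":0,"wx":0,"wy":0,"wz":0,"grip":85},{"tx":0,"ty":0,"tz":0,"wx":0,"wy":0,"wz":0,"grip":85}]'
python3 - <<'E'
from h import *
p=eyes.camera("top");q=eyes.camera("scene")
cv2.imwrite("pics/end.png",np.vstack([cv2.resize(p["color"][95:345,110:530],None,fx=1.2,fy=1.2),cv2.resize(q["color"][130:480,100:540],(504,300))]))
for n in("micrometer","tape_roll"):
    l=eyes.mark_of(n,p)[0]["location"];print(n,np.round(l))
E
```

```text
t: 36.45
tcp_pos: [0.6436, -0.2814, 0.1839]
tool_rot: [[0.055, 0.998, 0.006], [0.999, -0.054, -0.004], [-0.003, 0.006, -1.0]]
contact_force: [0.6, -0.5, -0.2]
finger_gap: 0.0572
[ 0.6436 -0.2814  0.1839] 36.45 0.057168640967018715
jaw 0.72 [320. 211.  65. 144.] rect [ 0.6422 -0.2816] [0.1093 0.0457] 86.6 circ [ 0.6419 -0.2817] 0.1168
  mark 0.82 [212. 320.] [ 0.6416 -0.2802]
t: 37.2
tcp_pos: [0.4261, -0.2616, 0.1612]
tool_rot: [[0.053, 0.998, -0.027], [0.998, -0.052, 0.018], [0.016, -0.028, -0.999]]
contact_force: [0.7, -0.8, -0.1]
finger_gap: 0.0569
micrometer [316. 168.]Traceback (most recent call last):
  File "<stdin>", line 5, in <module>
IndexError: list index out of range
```

View pics/end.png

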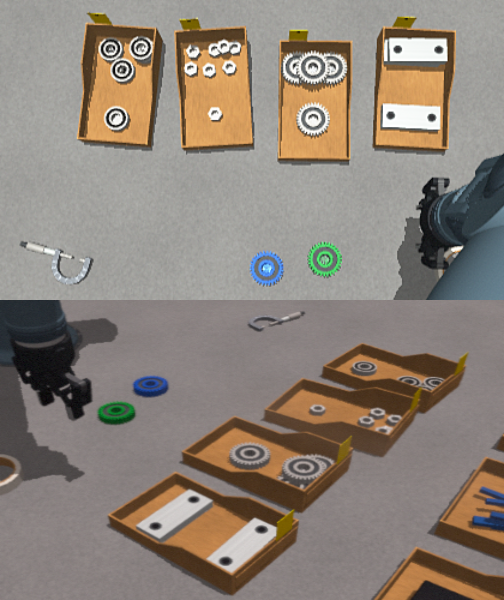

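```bash
python3 -c "
from h import *
s=state();print(s['t'],s['contact_force'],np.abs(s['joint_vel']).max());print(r.sign_off())"
```

```text
37.4 [-0.57306203  0.27486615  0.17683134] 1.7859295286791699
the job is handed in; nothing more can be done
None
```

I took the pile apart from the top and set each part down in its own bin. I handed the job in at 37.4 s, within the 128 s limit; the hand-in reports no verdict.

- **Nut, bearing and gear:** each measured within a few millimetres of where I let it go, with the outline size it should have lying on the bin floor. Wrist pictures after each of the first three lifts showed the rest of the pile in place.
- **Soft jaw:** it measured 109 x 46 mm and lies within about half a degree of the bin's width direction, by my estimate of the bin's angle (-3°).
- **Last pictures (top and scene):** all four parts lie flat at the front of the right bins. The gripper is clear of everything, and the blue and green gears were left alone.
- **Micrometer:** the network's mark was about 5 pixels from the first one, roughly the network's own error. The arm never went near it.
- **Check that failed:** the tape roll could not be found in the last top picture because the arm hides it there. Only its edge shows in the scene picture, so its position is not confirmed by measurement. No move came down near it.
- **Other disagreements:** finger openings read about 1.5 to 2 mm under the true part sizes on every grasp. The two bin fits for the bearing bin differed by about 4° in angle, and the nut bin could only be fitted in one of the two pictures. Wrist views confirmed both placings.

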